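Walk a stuck die plate forward with mallet taps

TASK

The brass die plate is stuck in its steel shoe. Take the little mallet from its cork pad and walk the plate forward with light taps behind the two ends of its crossbar in turn, stopping each time you feel it bind and changing sides, until the crossbar rests against both stop pins. Never force it and never touch the plate with the gripper; then stand the mallet upright on its cork pad again, let go, and leave everything else on the bench where it is.

Things in the scene. Friction and masses are not known exactly. Their poses are not given: they have to be found in the camera images.
- shoe: steel die shoe bolted to the bench: base 130 (x, -55 to +75) by 120 (y) by 12 mm high; two rails (|y| 26 to 42, x -25 to +70) with tops at 30 mm, screws to 34 mm; two upright round stop pins 12 mm thick, tops at 56 mm. Origin on the bench; x = forward, the way the die plate is to move (roughly away from the robot), y = left, z up. Position and yaw vary
- die_plate: brass die plate between the rails, with a straight crossbar on top at its rear end: 14 (x) by 130 (y) by 24 mm high, 36 to 60 mm above the bench. Origin mid-thickness and mid-height in the crossbar, 30 mm left of its middle; axes as the shoe's. Moves 15 mm forward in all, on two sticking bearings 30 mm left and right of its middle, each dragging with 15 N; starts 0 to 2 mm forward on each
- ear_left (a point): centre of the rear face of the crossbar near its left end, 55 mm left of its middle, 48 mm above the bench: where to tap, along the shoe's +x. Pushed here, the plate pivots about the far bearing at about 11 N until skewed by 0.04 rad, where it binds hard; then the other end must be tapped. A tap from bind to bind moves an end up to 7 mm; it stays where it is left
- ear_right (a point): the same near the right end, 55 mm right of the middle. Moving the plate once it has bound, or by its middle, takes over 25 N; more than 22 N from the mallet at any time spoils it
- pin_left (a point): rearmost point of the left stop pin, 34 mm left of the shoe's middle line, 48 mm above the bench. When the crossbar rests against both pins, both ears are 14 mm behind the pin points along the shoe's x (29 mm when fully back)
- pin_right (a point): the same on the right stop pin, 34 mm right of the middle line
- mallet_grip (a point): where to hold the loose mallet (0.17 to 0.3 kg): in its wooden handle, 22 (x) by 30 mm (y), 30 to 102 mm above its underside; this point is 60 mm above the underside. It stands handle up on its head, a lying white nylon cylinder 32 mm thick, 70 mm long along x: the flat faces are 35 mm either side of this point. Hold across the 22 mm, fingers closing along x, so taps go along the closing line
- mallet_head (a point): middle of the mallet's head, 16 mm above its underside; axes as the mallet
- mallet: the mallet; origin in the middle of its underside, z up the handle
- pad: cork pad 120 by 120 mm, 8 mm thick, fixed to the bench, on which the mallet stands at first; origin under its centre. On the robot's right or left
- tray: low aluminium tray 120 by 120 by 22 mm with a ring and a collar lying in it, on the other side from the pad; not to be used
- ring: brass ring in the tray, leave alone
- collar: steel collar in the tray, leave alone
- flux: jar 48 mm wide and 100 mm tall, leave alone
- pot: white cup 68 mm wide, 75 mm tall, leave alone
- block: steel bench block 70 by 70 by 22 mm beyond the shoe, leave alone
- sheet: brass sheet offcut 80 by 80 by 6 mm on the bench behind the shoe (towards the robot), leave alone
- driver: screwdriver lying beyond the shoe, leave alone
There are look-alikes about, which are no part of the job. What is shaped like the mallet but orange or red is not meant.

How it is judged:
On the way, in this order (a step that is already met when the one before it is completed fails the run):
1. the mallet has been lifted off its pad (height (world z) of mallet above 0.02 m), for 0.1 s.
2. both ends of the crossbar have been walked about half way (x of each of ear_left, ear_right in the frame of shoe above -0.037 m), for 0.1 s.
3. the crossbar rests against both stop pins (within 3 mm) (x of each of ear_left, ear_right in the frame of shoe above -0.031 m), for 0.1 s.
At the end, for the whole second after the job is handed in: both ends of the crossbar are within 3 mm of fully forward (against the stop pins); the mallet stands upright (within 0.1 rad) and at rest on its cork pad, its middle within 50 mm of the pad's centre, released (all of step 3 and height (world z) of mallet between 0.004 and 0.012 m and angle between mallet's own z axis and vertical below 0.1 rad and horizontal distance between mallet and pad below 0.05 m and linear speed of mallet below 0.02 m/s and contact force between mallet and the fingers below 0.1 N); the robot touches nothing.
It fails at once if the mallet pressed or struck the die plate with more than 22 N (contact force between mallet and die_plate above 22 N).
It fails at once if the gripper or arm touched the die plate (contact force between any of the fingers, the arm and die_plate above 0.5 N).
It fails at once if something else on the bench was moved by more than 20 mm (distance of any of ring, collar, flux, pot, block, sheet, driver from where it was at the start of the episode above 0.02 m).
It also fails if it takes over 72 s, if anything falls off the work surface, if the arm or the gripper's body presses on something with over 40 N, if the wrist force passes 120 N, or if a joint passes its speed limit or range.

ROBOT

A 7-joint arm with a two-finger parallel gripper is mounted at the origin on the work surface. World frame = base frame: x ahead of the robot, y to its left, z up, the work surface at z = 0. Lengths are in m, angles in rad, forces in N, time in s.
With the tool pointing down it reaches from about 0.4 to 0.875 m from the base axis. Payload 19.3 kg.
Tool frame: the origin (TCP) lies midway between the tips of the shut fingers; the grasp point (between the pads) lies 19 mm behind it; x points along the fingers, y is the direction in which the jaws open and shut, and the axes are right-handed (so a half turn about x gives the same grasp; the last joint's range is limited). The gripper opens to 85 mm and grips with 20 to 120 N. Pads are 22 mm wide; open, the fingers measure 114 mm over their backs; the gripper's body (76 mm by 85 mm) begins 54 mm behind the grasp point. The pads swing forward as they close: fully open they stand 13 mm farther back than shut.
Start: joints at [1.273, 0.521, -0.036, 1.599, 0.021, 1.021, -0.113], TCP at [0.141, -0.609, 0.231] pointing down, gripper open.
Joint ranges: [-2.91, 2.91], [-0.3, 2.13], [-1.5, 1.42], [0.17, 2.43], [-1.26, 4.41], [0.16, 1.93], [-2.52, 2.52]. Speed limits (rad/s): [1.89, 1.89, 2.39, 2.39, 3.01, 3.01, 3.01].

INTERFACE

Orientations are given as [roll, pitch, yaw] about the fixed x, y, z axes, in that order (R = Rz(yaw) Ry(pitch) Rx(roll)).
In Python, from workcell import bot gives the robot as it stands. The module is installed in compiled form; this text tells all that it offers.
- The arm moves only by the tool servo_tool, never from a script. Its argument "targets" is a list of rows, each an object of numbers: "x", "y", "z": the shift along the tool's x, y, z as a fraction of full scale; "wx", "wy", "wz": the turn, a rotation vector about the tool's x, y, z as a fraction of full scale. A call has 1 to 12 rows; each row is the pose to reach, as a shift and turn from the pose measured when the call began, along the tool's axes at that moment, turning the shorter way round; what a row does not reach only later rows make up. Full scale, the value 1, is 40 cm for a shift and 360 degrees for a turn. A row lasts 1/8 s, in which the tool goes at most 62.5 mm and 10.7 degrees, less where a joint would pass 70% of its speed; a pose out of reach is approached as far as the arm can. A call with a number of a shift or a turn outside -1 to 1 is refused whole. A call with a gripper value outside its range is refused whole. "grip" is the gripper command: -1 is shut, 1 is fully open, values between are in proportion, set as the call begins (left out, the last holds). The fingers move at their own pace and stop on an object; "squeeze" is the grip in N (left out, the last holds). Time passes only in rows, so rows that repeat a pose let the fingers close. It gives the time, the measured TCP pose, the force and the opening at its end, in the units of the state.
- bot.observe(): the state, without advancing time (a new reading comes with each control period).
- bot.grab_frame(name): name is "scene" or "top" or "wrist"; returns (picture, depth): 400x640x3 uint8, red, green, blue; 400x640 float32, m along the optical axis (not along the pixel's ray), 0 where there is no reading.
- bot.get_calibration(name): a dict with "intrinsics" (3x3 intrinsics, pixels), "R" (3x3) and "t" (3): a world point X has camera coordinates R X + t. Camera axes: x right, y down, z forward; pixel columns grow to the right and rows downward; lengths in m; the calibration is good to about 2 mm. A picture is of the moment at which its call begins: read the wrist's pose just before it. get_calibration takes no time and is no camera call; for the wrist camera it gives the pose at the moment of the call.
- bot.job_done(): hands the job in, once; it reports no verdict.
Trained networks look in the newest picture that a camera, given by its name, has taken for a name from the list of things; names that differ only in an ending like _2 or _b are one class to them, and where a whole thing is asked for, a point or a joint stands for the part that bears it (a point fixed in the world has none). Each returns a list of dicts, best first, with "confidence" (0 to 1); they miss things now and then, are a little off and sometimes report something else, mostly with a low value. They report only what shows in the picture. A call takes as long as a camera call. They do not tell look-alikes from the thing itself.
- bot.trace(camera, target): "mask" (400x640 bool, what is visible of it) and "pixel" ([column, row] in pixels, amid what is visible of it).
The state is a dict: "clock": time; "qpos": joint angles; "qd": joint speeds; "joint_efforts": joint torques, N m; "position": TCP position; "tool_rot": TCP orientation; "force": force on the tool from outside, world axes, zero at the start; "moment": the same for the moment, N m; "grip_width": finger opening in m.
Only numpy, scipy, OpenCV 4.12 (cv2) and the standard library are available. Lean on these libraries where they do the work, as an engineer would, in place of code of your own. Each camera call takes 0.05 s, during which the arm holds its last target. There are 200 camera calls.

## Working session

There is one attempt and no reset: what is moved stays moved. The work goes in short steps, Python scripts to look and compute and a tool call to move; the robot and the scene stay as the last step left them, time stands still between calls to the robot, and variables do not carry over. Pictures are saved under pics/ and viewed, on a budget of 10 in all, crops included, one or two more only if the job needs it, and the job is handed in when it is done.

Besides the shell and the picture viewer there is one more tool, called after "Request:" as name(argument=value, ...) on one line, values as JSON. servo_tool: Moves the arm, as the interface text tells. Shift numbers are shares of 40 cm and turn numbers shares of 360 degrees, none past 1 either way. Its arguments: {"type":"object","properties":{"targets":{"type":"array"},"grip":{"type":"number"},"squeeze":{"type":"number"}},"required":["targets"]}

```bash
mkdir -p pics
cat > h.py <<'E'
import numpy as np, cv2
from workcell import bot
from scipy.spatial.transform import Rotation as R
def cloud(cam, d, C=None):
    C=C or bot.get_calibration(cam); K=np.array(C["intrinsics"]); Rm=np.array(C["R"]); t=np.array(C["t"])
    v,u=np.mgrid[0:400,0:640]
    p=np.stack([(u-K[0,2])/K[0,0]*d,(v-K[1,2])/K[1,1]*d,d],-1)
    return (p-t)@Rm   # R^T (p-t)
def save(im,n): cv2.imwrite(f"pics/{n}.png",cv2.cvtColor(im,cv2.COLOR_RGB2BGR))
E
python3 - <<'E'
from h import *
s=bot.observe(); print({k:np.round(s[k],3).tolist() for k in s})
im,d=bot.grab_frame("top"); im2,d2=bot.grab_frame("scene")
np.savez("a.npz",d=d,d2=d2,im=im,im2=im2)
P=cloud("top",d);P2=cloud("scene",d2)
save(np.vstack([im,im2])[:, :],"a")
cv2.imwrite("pics/a.png",cv2.resize(cv2.imread("pics/a.png"),(480,600)))
save(im,"top")
for cam,PP,dd in(("top",P,d),("scene",P2,d2)):
  for n in ["mallet","die_plate","shoe","pad","mallet_grip","mallet_head","ear_left","ear_right","pin_left","pin_right"]:
    for r in bot.trace(cam,n)[:3]:
        m=r["mask"]&(dd>0); q=PP[m]
        if len(q): print(cam,n,round(r["confidence"],2),np.round(r["pixel"]),m.sum(),np.round(np.median(q,0),3),np.round(q.min(0),3),np.round(q.max(0),3))
E
```

```text
{'clock': 0.0, 'qpos': [1.273, 0.522, -0.036, 1.6, 0.021, 1.021, -0.113], 'qd': [-0.001, -0.001, -0.001, 0.0, -0.002, -0.002, -0.001], 'joint_efforts': [-0.0, -92.708, 1.979, -36.992, 0.018, 0.008, -0.0], 'position': [0.141, -0.609, 0.231], 'tool_rot': [-1.489, 1.57, 1.881], 'force': [0.379, 0.185, 0.24], 'moment': [-0.033, -0.064, -0.016], 'grip_width': 0.085}
top mallet 0.82 [249. 253.] 326 [0.476 0.284 0.039] [0.442 0.266 0.003] [0.518 0.324 0.113]
top mallet 0.6 [210. 221.] 327 [0.583 0.408 0.033] [ 0.557  0.379 -0.004] [0.618 0.458 0.108]
top mallet 0.58 [202. 260.] 296 [0.466 0.423 0.038] [ 0.451  0.397 -0.004] [0.491 0.48  0.108]
top die_plate 0.83 [360. 225.] 474 [ 0.567 -0.046  0.033] [ 0.525 -0.096  0.01 ] [0.623 0.022 0.065]
top die_plate 0.51 [358. 218.] 1651 [ 0.583 -0.049  0.026] [ 0.512 -0.124 -0.005] [0.664 0.025 0.067]
top die_plate 0.47 [261. 260.] 1129 [0.461 0.265 0.008] [ 0.397  0.206 -0.002] [0.54  0.349 0.11 ]
top shoe 0.76 [358. 216.] 1586 [ 0.585 -0.047  0.027] [ 0.513 -0.119 -0.005] [0.664 0.025 0.067]
top pad 0.55 [259. 259.] 1230 [0.461 0.268 0.008] [ 0.39
[... 2440 characters left out ...]
304. 232.] 766 [ 0.562 -0.051  0.035] [ 0.518 -0.104 -0.003] [0.624 0.054 0.067]
scene ear_right 0.94 [306. 232.] 775 [ 0.564 -0.05   0.034] [ 0.518 -0.104 -0.003] [0.624 0.054 0.067]
scene ear_right 0.18 [272. 208.] 602 [ 0.444 -0.011  0.007] [ 0.389 -0.055 -0.004] [0.486 0.033 0.012]
scene pin_left 0.65 [298. 297.] 750 [ 0.668 -0.227  0.045] [ 0.614 -0.266 -0.   ] [ 0.706 -0.202  0.079]
scene pin_left 0.63 [307. 238.] 1933 [ 0.591 -0.061  0.029] [ 0.506 -0.128 -0.001] [0.667 0.019 0.067]
scene pin_left 0.52 [304. 231.] 719 [ 0.563 -0.054  0.034] [ 0.498 -0.104  0.001] [0.623 0.018 0.067]
scene pin_right 0.97 [309. 241.] 1994 [ 0.59  -0.062  0.029] [ 0.498 -0.128 -0.003] [0.667 0.054 0.067]
```

View pics/top.png

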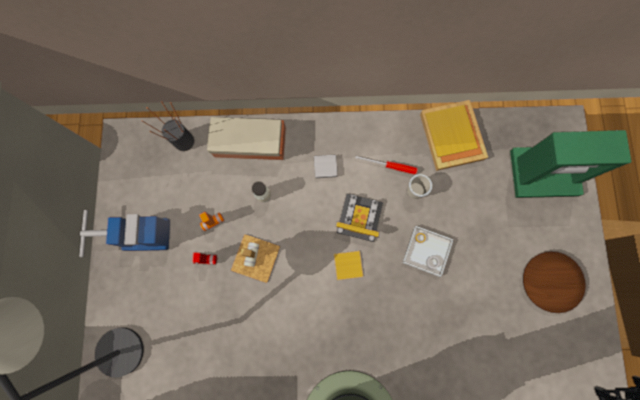

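Run:
```python
from h import *
a=np.load("a.npz")
for cam,d in(("top",a["d"]),("scene",a["d2"])):
    P=cloud(cam,d); x,y,z=P[...,0],P[...,1],P[...,2]
    def rect(n,m):
        q=P[m]; r=cv2.minAreaRect(q[:,:2].astype(np.float32)*1000); print(cam,n,m.sum(),np.round(r[0],1),np.round(r[1],1),round(r[2],1),"z",np.round(np.median(q[:,2]),4))
    S=(d>0)&(abs(y+.045)<.1)&(x>.49)&(x<.68)
    rect("bar",S&(z>.054)&(z<.075)&(x<.60)); 
    M=(d>0)&(np.hypot(x-.475,y-.28)<.065)
    rect("head",M&(z>.018)&(z<.045)); rect("handle",M&(z>.095))
    rect("pad",(d>0)&(np.hypot(x-.465,y-.275)<.1)&(z>.004)&(z<.014))
C=bot.get_calibration("wrist");print(C)
s=bot.observe();T=R.from_euler("xyz",s["tool_rot"]).as_matrix();print(T.round(3))
```

```text
top bar 231 [557.5 -39.7] [129.5  39.9] 74.7 z 0.0594
top head 178 [478.9 287.7] [32.4 69.4] 78.2 z 0.0367
top handle 85 [479.  287.1] [30.  21.6] 78.0 z 0.1094
top pad 1236 [461.8 275.6] [194.9 181.5] 74.0 z 0.0079
scene bar 255 [558.4 -44.5] [127.4  41.2] 75.2 z 0.0604
scene head 162 [478.9 278.1] [30.4 73. ] 86.9 z 0.035
scene handle 76 [480.  282.1] [29.1 23.8] 83.9 z 0.108
scene pad 744 [464.8 274.9] [188.9 189. ] 22.3 z 0.0085
{'intrinsics': array([[279.63553728,   0.        , 320.79628928],
       [  0.        , 279.63553728, 202.78348865],
       [  0.        ,   0.        ,   1.        ]]), 'R': array([[ 2.25475835e-01, -9.74248590e-01, -5.75955396e-04],
       [-9.37845568e-01, -2.17210896e-01,  2.70675298e-01],
       [-2.63830131e-01, -6.04905817e-02, -9.62670531e-01]]), 't': array([-0.62585841, -0.03453475,  0.3784669 ])}
[[ 0.     0.226 -0.974]
 [-0.    -0.974 -0.226]
 [-1.     0.    -0.   ]]
```

Request:
servo_tool(targets=[{"x": -0.1, "y": -0.31, "z": -0.47, "wx": -0.06}, {"x": -0.2, "y": -0.626, "z": -0.938, "wx": -0.1}, {"x": -0.2, "y": -0.626, "z": -0.938, "wx": -0.1}, {"x": -0.2, "y": -0.626, "z": -0.938, "wx": -0.1}, {"x": -0.2, "y": -0.626, "z": -0.938, "wx": -0.1}, {"x": -0.2, "y": -0.626, "z": -0.938, "wx": -0.1}, {"x": -0.2, "y": -0.626, "z": -0.938, "wx": -0.1}, {"x": -0.2, "y": -0.626, "z": -0.938, "wx": -0.1}, {"x": -0.2, "y": -0.626, "z": -0.938, "wx": -0.1}, {"x": -0.2, "y": -0.626, "z": -0.938, "wx": -0.1}], grip=1)

```text
$.targets[0]: bad value
```

```bash
cat >> h.py <<'E'
def go(pos,yaw):
    """print row fractions from the current pose to a tool-down pose with tool y at yaw (deg)"""
    s=bot.observe(); T=R.from_euler("xyz",s["tool_rot"]).as_matrix()
    c,n=np.cos(np.radians(yaw)),np.sin(np.radians(yaw))
    W=np.array([[0,c,n],[0,n,-c],[-1,0,0]])
    dp=T.T@(np.array(pos)-s["position"]); rv=R.from_matrix(T.T@W).as_rotvec()
    print("t",round(s["clock"],2),"pos",np.round(s["position"],4),"tooly yaw",round(np.degrees(np.arctan2(T[1,1],T[0,1])),2),"F",np.round(s["force"],1),"w",round(s["grip_width"],4))
    print("shift",np.round(dp/.4,4),"turn",np.round(rv/2/np.pi,4),"mm",np.round(dp*1000,1),"rows",np.ceil(max(np.linalg.norm(dp)/.0625,np.degrees(np.linalg.norm(rv))/10.7)))
E
python3 -c "
from h import *
go((.5,-.07,.34),-15)"
```

```text
t 1.1 pos [ 0.1411 -0.6089  0.2313] tooly yaw -76.95 F [0.7 0.  0.4] w 0.0852
shift [-0.2717 -1.1098 -1.1782] turn [-0.1721  0.     -0.    ] mm [-108.7 -443.9 -471.3] rows 11.0
```

Request:
servo_tool(targets=[{"x": -0.2, "y": -0.62, "z": -0.94, "wx": -0.1, "wy": 0, "wz": 0}, {"x": -0.2, "y": -0.62, "z": -0.94, "wx": -0.1, "wy": 0, "wz": 0}, {"x": -0.2, "y": -0.62, "z": -0.94, "wx": -0.1, "wy": 0, "wz": 0}, {"x": -0.2, "y": -0.62, "z": -0.94, "wx": -0.1, "wy": 0, "wz": 0}, {"x": -0.2, "y": -0.62, "z": -0.94, "wx": -0.1, "wy": 0, "wz": 0}, {"x": -0.2, "y": -0.62, "z": -0.94, "wx": -0.1, "wy": 0, "wz": 0}, {"x": -0.2, "y": -0.62, "z": -0.94, "wx": -0.1, "wy": 0, "wz": 0}, {"x": -0.2, "y": -0.62, "z": -0.94, "wx": -0.1, "wy": 0, "wz": 0}, {"x": -0.2, "y": -0.62, "z": -0.94, "wx": -0.1, "wy": 0, "wz": 0}], grip=1)

```text
clock: 2.22
position: [0.4524, -0.2811, 0.3115]
tool_rot: [2.357, 1.57, 0.074]
force: [-0.9, -0.7, 0.5]
grip_width: 0.0852
```

```bash
python3 -c "
from h import *
go((.5,-.09,.34),-15)"
```

```text
t 2.23 pos [ 0.4524 -0.2811  0.3115] tooly yaw -40.79 F [-0.9 -0.7  0.5] w 0.0852
shift [-0.0711 -0.2221 -0.4395] turn [-0.0717 -0.0001 -0.0001] mm [ -28.4  -88.8 -175.8] rows 4.0
```

Request:
servo_tool(targets=[{"x": -0.07, "y": -0.222, "z": -0.44, "wx": -0.072, "wy": 0, "wz": 0}, {"x": -0.07, "y": -0.222, "z": -0.44, "wx": -0.072, "wy": 0, "wz": 0}, {"x": -0.07, "y": -0.222, "z": -0.44, "wx": -0.072, "wy": 0, "wz": 0}, {"x": -0.07, "y": -0.222, "z": -0.44, "wx": -0.072, "wy": 0, "wz": 0}, {"x": -0.07, "y": -0.222, "z": -0.44, "wx": -0.072, "wy": 0, "wz": 0}, {"x": -0.07, "y": -0.222, "z": -0.44, "wx": -0.072, "wy": 0, "wz": 0}])

```text
clock: 2.98
position: [0.4996, -0.0919, 0.3392]
tool_rot: [-0.035, 1.57, -1.868]
force: [0.8, 0.2, -0.6]
grip_width: 0.0854
```

Run:
```python
from h import *
C=bot.get_calibration("wrist")
im,d=bot.grab_frame("wrist"); save(im,"w1"); np.savez("w1.npz",im=im,d=d,**C)
P=cloud("wrist",d,C)
x,y,z=P[...,0],P[...,1],P[...,2]
for n in ["shoe","die_plate"]:
    for r in bot.trace("wrist",n)[:1]:
        m=r["mask"]&(d>0); print(n,r["confidence"],np.round(r["pixel"]),m.sum(),P[m].min(0).round(3),P[m].max(0).round(3))
S=(d>0)&(abs(y+.045)<.1)&(x>.49)&(x<.68)
for zr in [(.05,.054),(.054,.058),(.058,.062),(.062,.07),(.026,.032),(.009,.015)]:
    m=S&(z>zr[0])&(z<zr[1])
    if m.sum()>20:
        r=cv2.minAreaRect(P[m][:,:2].astype(np.float32)*1000);print(zr,m.sum(),np.round(r[0],1),np.round(r[1],1),round(r[2],2))
go((.40,.26,.33),-12)
```

```text
shoe 0.79 [366. 124.] 6329 [ 0.513 -0.125 -0.003] [0.671 0.031 0.062]
die_plate 0.73 [353. 126.] 2027 [ 0.525 -0.1    0.01 ] [0.624 0.023 0.062]
(0.05, 0.054) 33 [558.3 -41.8] [78.3 39.1] 74.56
(0.054, 0.058) 200 [558.6 -42.4] [128.3  40. ] 74.11
(0.058, 0.062) 782 [546.1 -38.9] [128.2  13.9] 74.3
(0.026, 0.032) 2172 [593.9 -51.8] [ 83.2 112.7] 74.92
(0.009, 0.015) 2569 [590.1 -50.9] [119.8 130.1] 74.37
t 3.12 pos [ 0.4999 -0.0912  0.3393] tooly yaw -15.0 F [ 0.2  1.  -0.2] w 0.0855
shift [ 0.0231 -0.4684 -0.7835] turn [-0.0083  0.     -0.    ] mm [   9.2 -187.3 -313.4] rows 6.0
```

View pics/w1.png

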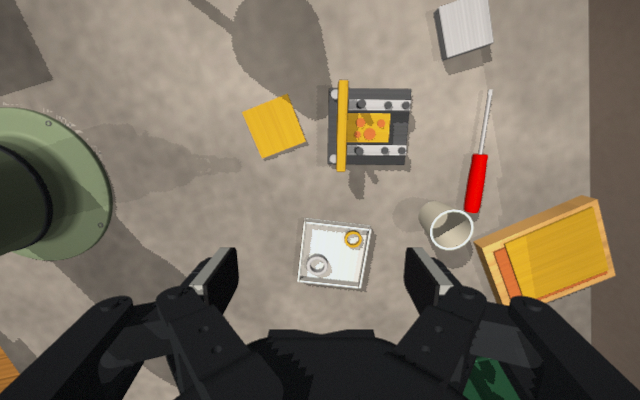

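```bash
python3 -c "
from h import *
go((.46,.285,.30),-12)"
```

```text
t 3.12 pos [ 0.4999 -0.0912  0.3393] tooly yaw -15.0 F [ 0.2  1.  -0.2] w 0.0855
shift [ 0.0981 -0.3397 -0.8827] turn [-0.0083  0.     -0.    ] mm [  39.2 -135.9 -353.1] rows 7.0
```

Request:
servo_tool(targets=[{"x": 0.1, "y": -0.34, "z": -0.883, "wx": -0.008, "wy": 0, "wz": 0}, {"x": 0.1, "y": -0.34, "z": -0.883, "wx": -0.008, "wy": 0, "wz": 0}, {"x": 0.1, "y": -0.34, "z": -0.883, "wx": -0.008, "wy": 0, "wz": 0}, {"x": 0.1, "y": -0.34, "z": -0.883, "wx": -0.008, "wy": 0, "wz": 0}, {"x": 0.1, "y": -0.34, "z": -0.883, "wx": -0.008, "wy": 0, "wz": 0}, {"x": 0.1, "y": -0.34, "z": -0.883, "wx": -0.008, "wy": 0, "wz": 0}, {"x": 0.1, "y": -0.34, "z": -0.883, "wx": -0.008, "wy": 0, "wz": 0}, {"x": 0.1, "y": -0.34, "z": -0.883, "wx": -0.008, "wy": 0, "wz": 0}, {"x": 0.1, "y": -0.34, "z": -0.883, "wx": -0.008, "wy": 0, "wz": 0}])

```text
clock: 4.25
position: [0.4606, 0.2835, 0.2994]
tool_rot: [0.843, 1.57, -0.941]
force: [0.2, -0.6, 0.2]
grip_width: 0.0854
```

Run:
```python
from h import *
C=bot.get_calibration("wrist")
im,d=bot.grab_frame("wrist"); save(im,"w2"); np.savez("w2.npz",im=im,d=d,**C)
P=cloud("wrist",d,C)
x,y,z=P[...,0],P[...,1],P[...,2]
def rect(n,m):
    q=P[m]
    if len(q)>10:
        r=cv2.minAreaRect(q[:,:2].astype(np.float32)*1000); print(n,m.sum(),np.round(r[0],1),np.round(r[1],1),round(r[2],2),"z",np.round(np.median(q[:,2]),4))
M=(d>0)&(np.hypot(x-.477,y-.283)<.06)
rect("headtop",M&(z>.03)&(z<.043)); rect("handle",M&(z>.105)&(z<.117))
rect("head",M&(z>.015)&(z<.043))
for r in bot.trace("wrist","pad")[:2]: rect("pad %.2f"%r["confidence"],r["mask"]&(d>0)&(z>.004)&(z<.012))
for r in bot.trace("wrist","mallet")[:3]: print(r["confidence"],r["pixel"])
```

```text
headtop 595 [479.4 285.2] [29.7 69.1] 78.27 z 0.0373
handle 429 [479.6 285.3] [29.9 21.9] 78.08 z 0.1089
head 679 [479.6 285.7] [32.2 69.1] 77.71 z 0.0367
pad 0.83 4524 [469.8 276.8] [119.8 120.1] 70.21 z 0.0072
0.88 [303.0, 62.8]
0.56 [393.2, 54.6]
```

View pics/w2.png

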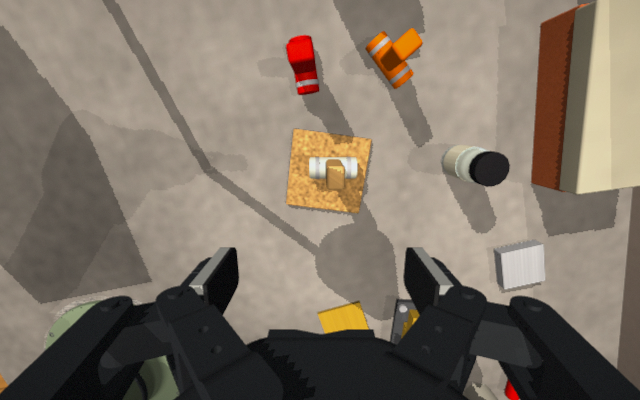

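```bash
python3 -c "
from h import *
go((.4795,.2854,.20),-12);go((.4795,.2854,.052),-12)"
```

```text
t 4.4 pos [0.4604 0.2841 0.2995] tooly yaw -12.22 F [ 0.4 -0.2 -0.4] w 0.0855
shift [ 0.2488  0.0457 -0.0134] turn [-0.0006  0.     -0.0001] mm [99.5 18.3 -5.4] rows 2.0
t 4.4 pos [0.4604 0.2841 0.2995] tooly yaw -12.22 F [ 0.4 -0.2 -0.4] w 0.0855
shift [ 0.6188  0.0454 -0.0135] turn [-0.0006  0.     -0.0001] mm [247.5  18.2  -5.4] rows 4.0
```

Request:
servo_tool(targets=[{"x": 0.25, "y": 0.0455, "z": -0.0135, "wx": -0.0006, "wy": 0, "wz": 0}, {"x": 0.25, "y": 0.0455, "z": -0.0135, "wx": -0.0006, "wy": 0, "wz": 0}, {"x": 0.35, "y": 0.0455, "z": -0.0135, "wx": -0.0006, "wy": 0, "wz": 0}, {"x": 0.45, "y": 0.0455, "z": -0.0135, "wx": -0.0006, "wy": 0, "wz": 0}, {"x": 0.53, "y": 0.0455, "z": -0.0135, "wx": -0.0006, "wy": 0, "wz": 0}, {"x": 0.58, "y": 0.0455, "z": -0.0135, "wx": -0.0006, "wy": 0, "wz": 0}, {"x": 0.605, "y": 0.0455, "z": -0.0135, "wx": -0.0006, "wy": 0, "wz": 0}, {"x": 0.619, "y": 0.0455, "z": -0.0135, "wx": -0.0006, "wy": 0, "wz": 0}, {"x": 0.619, "y": 0.0455, "z": -0.0135, "wx": -0.0006, "wy": 0, "wz": 0}, {"x": 0.619, "y": 0.0455, "z": -0.0135, "wx": -0.0006, "wy": 0, "wz": 0}])

```text
clock: 5.65
position: [0.4799, 0.2855, 0.0526]
tool_rot: [1.839, 1.569, 0.058]
force: [0.3, -0.4, 1.0]
grip_width: 0.0852
```

Request:
servo_tool(targets=[{"x": 0, "y": 0, "z": 0, "wx": 0, "wy": 0, "wz": 0}, {"x": 0, "y": 0, "z": 0, "wx": 0, "wy": 0, "wz": 0}, {"x": 0, "y": 0, "z": 0, "wx": 0, "wy": 0, "wz": 0}, {"x": 0, "y": 0, "z": 0, "wx": 0, "wy": 0, "wz": 0}, {"x": 0, "y": 0, "z": 0, "wx": 0, "wy": 0, "wz": 0}, {"x": 0, "y": 0, "z": 0, "wx": 0, "wy": 0, "wz": 0}, {"x": 0, "y": 0, "z": 0, "wx": 0, "wy": 0, "wz": 0}, {"x": 0, "y": 0, "z": 0, "wx": 0, "wy": 0, "wz": 0}], grip=-1, squeeze=90)

```text
clock: 6.65
position: [0.4799, 0.2856, 0.0527]
tool_rot: [1.868, 1.569, 0.087]
force: [-1.2, -1.3, 5.9]
grip_width: 0.0212
```

```bash
python3 -c "
from h import *
go((.4795,.2854,.20),-12)"
```

```text
t 6.65 pos [0.4799 0.2856 0.0527] tooly yaw -12.01 F [-1.2 -1.3  5.9] w 0.0212
shift [-3.682e-01 -3.000e-04  6.000e-04] turn [-0.     -0.0001 -0.0003] mm [-1.473e+02 -1.000e-01  2.000e-01] rows 3.0
```

Request:
servo_tool(targets=[{"x": -0.1, "y": 0, "z": 0, "wx": 0, "wy": 0, "wz": 0}, {"x": -0.2, "y": 0, "z": 0, "wx": 0, "wy": 0, "wz": 0}, {"x": -0.3, "y": 0, "z": 0, "wx": 0, "wy": 0, "wz": 0}, {"x": -0.37, "y": 0, "z": 0, "wx": 0, "wy": 0, "wz": 0}, {"x": -0.37, "y": 0, "z": 0, "wx": 0, "wy": 0, "wz": 0}, {"x": -0.37, "y": 0, "z": 0, "wx": 0, "wy": 0, "wz": 0}])

```text
clock: 7.4
position: [0.4793, 0.2851, 0.1996]
tool_rot: [0.98, 1.57, -0.8]
force: [0.8, -0.1, -2.9]
grip_width: 0.021
```

```bash
cat >> h.py <<'E'
O=np.array([.5805,-.0482]); YAW=-15.6
f=np.array([np.cos(np.radians(YAW)),np.sin(np.radians(YAW))]); l=np.array([-f[1],f[0]])
def sh(x,y,z): return (*(O+x*f+y*l),z)
def inshoe():
    p=np.array(bot.observe()["position"]); q=p[:2]-O; print("TCP in shoe mm",np.round([q@f*1e3,q@l*1e3,p[2]*1e3],1),"bar rear would be",round(q@f*1e3+35,1))
E
python3 -c "
from h import *
go(sh(-.105,.055,.15),-15.6)"
```

```text
t 7.4 pos [0.4793 0.2851 0.1996] tooly yaw -12.02 F [ 0.8 -0.1 -2.9] w 0.021
shift [0.1246 0.1674 0.6086] turn [ 0.0099  0.0001 -0.0001] mm [ 49.8  66.9 243.4] rows 5.0
```

Request:
servo_tool(targets=[{"x": 0.12, "y": 0.0837, "z": 0.3043, "wx": 0.005, "wy": 0, "wz": 0}, {"x": 0.12, "y": 0.1674, "z": 0.6086, "wx": 0.0099, "wy": 0, "wz": 0}, {"x": 0.12, "y": 0.1674, "z": 0.6086, "wx": 0.0099, "wy": 0, "wz": 0}, {"x": 0.12, "y": 0.1674, "z": 0.6086, "wx": 0.0099, "wy": 0, "wz": 0}, {"x": 0.12, "y": 0.1674, "z": 0.6086, "wx": 0.0099, "wy": 0, "wz": 0}, {"x": 0.12, "y": 0.1674, "z": 0.6086, "wx": 0.0099, "wy": 0, "wz": 0}, {"x": 0.2, "y": 0.1674, "z": 0.6086, "wx": 0.0099, "wy": 0, "wz": 0}, {"x": 0.27, "y": 0.1674, "z": 0.6086, "wx": 0.0099, "wy": 0, "wz": 0}, {"x": 0.305, "y": 0.1674, "z": 0.6086, "wx": 0.0099, "wy": 0, "wz": 0}, {"x": 0.305, "y": 0.1674, "z": 0.6086, "wx": 0.0099, "wy": 0, "wz": 0}, {"x": 0.305, "y": 0.1674, "z": 0.6086, "wx": 0.0099, "wy": 0, "wz": 0}])

```text
clock: 8.78
position: [0.4946, 0.0335, 0.0786]
tool_rot: [1.563, 1.569, -0.279]
force: [0.3, 0.6, -2.6]
grip_width: 0.0208
```

Run:
```python
from h import *
inshoe(); go(sh(-.083,.055,.077),-15.6)
C=bot.get_calibration("wrist")
im,d=bot.grab_frame("wrist"); save(im,"w3")
P=cloud("wrist",d,C);z=P[...,2]
q=P[...,:2]-O; a=q@f; b=q@l
m=(d>0)&(z>.054)&(z<.063)&(a>-.06)&(a<-.015)&(abs(b)<.07)
r=cv2.minAreaRect(np.stack([a[m],b[m]],-1).astype(np.float32)*1000);print("bar in shoe",m.sum(),r)
```

```text
TCP in shoe mm [-104.7   55.6   78.6] bar rear would be -69.7
t 8.78 pos [0.4946 0.0335 0.0786] tooly yaw -15.55 F [ 0.3  0.6 -2.6] w 0.0208
shift [0.004  0.0542 0.0016] turn [ 0.0001  0.     -0.0003] mm [ 1.6 21.7  0.7] rows 1.0
bar in shoe 1383 ((-35.97869873046875, 11.259086608886719), (107.32875061035156, 14.128251075744629), 89.67149353027344)
```

View pics/w3.png

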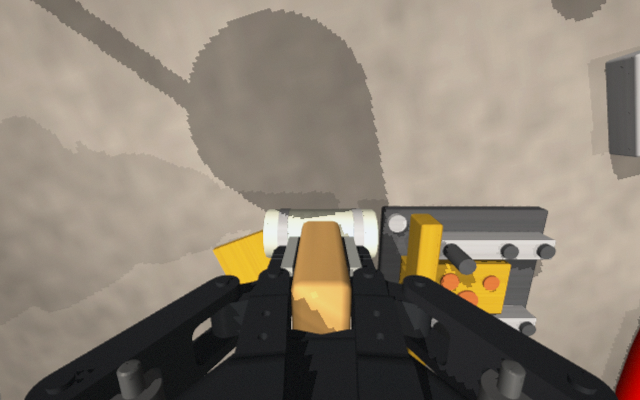

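Request:
servo_tool(targets=[{"x": 0, "y": 0.025, "z": -0.006, "wx": 0, "wy": 0, "wz": 0}, {"x": 0, "y": 0.045, "z": -0.006, "wx": 0, "wy": 0, "wz": 0}, {"x": 0, "y": 0.0575, "z": -0.006, "wx": 0, "wy": 0, "wz": 0}, {"x": 0, "y": 0.062, "z": -0.006, "wx": 0, "wy": 0, "wz": 0}, {"x": 0, "y": 0.064, "z": -0.006, "wx": 0, "wy": 0, "wz": 0}, {"x": 0, "y": 0.0655, "z": -0.006, "wx": 0, "wy": 0, "wz": 0}, {"x": 0, "y": 0.067, "z": -0.006, "wx": 0, "wy": 0, "wz": 0}])

```text
clock: 9.7
position: [0.5211, 0.0285, 0.0787]
tool_rot: [1.548, 1.569, -0.294]
force: [0.4, -0.1, -2.0]
grip_width: 0.0211
```

```bash
python3 -c "
from h import *
inshoe();go(sh(-.0745,.058,.0786),-15.6)"
```

```text
TCP in shoe mm [-77.8  57.9  78.7] bar rear would be -42.8
t 9.7 pos [0.5211 0.0285 0.0787] tooly yaw -15.56 F [ 0.4 -0.1 -2. ] w 0.0211
shift [ 0.0004  0.0083 -0.0003] turn [ 0.0001  0.     -0.0003] mm [ 0.2  3.3 -0.1] rows 1.0
```

Request:
servo_tool(targets=[{"x": 0, "y": 0.001, "z": 0, "wx": 0, "wy": 0, "wz": 0}, {"x": 0, "y": 0.002, "z": 0, "wx": 0, "wy": 0, "wz": 0}, {"x": 0, "y": 0.003, "z": 0, "wx": 0, "wy": 0, "wz": 0}, {"x": 0, "y": 0.004, "z": 0, "wx": 0, "wy": 0, "wz": 0}])

```text
clock: 10.2
position: [0.5215, 0.0284, 0.0786]
tool_rot: [-0.08, 1.57, -1.922]
force: [-10.6, 3.8, 5.2]
grip_width: 0.0208
```

```bash
python3 -c "
from h import *
inshoe();F=np.array(bot.observe()['force']);print(F[:2]@f)"
```

```text
TCP in shoe mm [-77.4  57.9  78.6] bar rear would be -42.4
-11.222325321377667
```

Request:
servo_tool(targets=[{"x": 0, "y": 0.003, "z": 0, "wx": 0, "wy": 0, "wz": 0}, {"x": 0, "y": 0.004, "z": 0, "wx": 0, "wy": 0, "wz": 0}, {"x": 0, "y": 0.005, "z": 0, "wx": 0, "wy": 0, "wz": 0}, {"x": 0, "y": 0.006, "z": 0, "wx": 0, "wy": 0, "wz": 0}, {"x": 0, "y": 0.007, "z": 0, "wx": 0, "wy": 0, "wz": 0}])

```text
clock: 10.82
position: [0.5227, 0.0281, 0.0785]
tool_rot: [-1.07, 1.568, -2.911]
force: [-11.9, 5.0, 5.8]
grip_width: 0.0213
```

```bash
cat >> h.py <<'E'
def st():
    inshoe();s=bot.observe();F=np.array(s['force']);print("t",round(s["clock"],2),"Fx",round(F[:2]@f,1),"Fz",round(F[2],1))
E
python3 -c "
from h import *
st()"
```

```text
TCP in shoe mm [-76.2  58.   78.5] bar rear would be -41.2
t 10.82 Fx -12.9 Fz 5.8
```

Request:
servo_tool(targets=[{"x": 0, "y": 0.0035, "z": 0, "wx": 0, "wy": 0, "wz": 0}, {"x": 0, "y": 0.0045, "z": 0, "wx": 0, "wy": 0, "wz": 0}, {"x": 0, "y": 0.0055, "z": 0, "wx": 0, "wy": 0, "wz": 0}, {"x": 0, "y": 0.0065, "z": 0, "wx": 0, "wy": 0, "wz": 0}])

```text
clock: 11.32
position: [0.5237, 0.028, 0.0783]
tool_rot: [-1.19, 1.565, -3.031]
force: [-12.2, 4.5, 6.3]
grip_width: 0.0208
```

```bash
python3 -c "
from h import *
st()"
```

```text
TCP in shoe mm [-75.2  58.1  78.3] bar rear would be -40.2
t 11.32 Fx -13.0 Fz 6.3
```

Request:
servo_tool(targets=[{"x": 0, "y": -0.03, "z": 0, "wx": 0, "wy": 0, "wz": 0}, {"x": 0, "y": -0.03, "z": 0.1, "wx": 0, "wy": 0, "wz": 0}, {"x": 0, "y": -0.03, "z": 0.2, "wx": 0, "wy": 0, "wz": 0}, {"x": 0, "y": -0.03, "z": 0.29, "wx": 0, "wy": 0, "wz": 0}, {"x": 0, "y": -0.03, "z": 0.29, "wx": 0, "wy": 0, "wz": 0}, {"x": 0, "y": -0.02, "z": 0.29, "wx": 0, "wy": 0, "wz": 0}, {"x": 0, "y": -0.013, "z": 0.29, "wx": 0, "wy": 0, "wz": 0}, {"x": 0, "y": -0.011, "z": 0.29, "wx": 0, "wy": 0, "wz": 0}])

```text
clock: 12.32
position: [0.4889, -0.0819, 0.0785]
tool_rot: [-1.227, 1.565, -3.067]
force: [0.3, -0.6, -3.2]
grip_width: 0.0212
```

Run:
```python
from h import *
st(); go(sh(-.079,-.058,.0786),-15.6)
```

```text
TCP in shoe mm [-79.1 -57.1  78.5] bar rear would be -44.1
t 12.32 Fx 0.5 Fz -3.2
t 12.32 pos [ 0.4889 -0.0819  0.0785] tooly yaw -15.42 F [ 0.3 -0.6 -3.2] w 0.0212
shift [-0.0002  0.0003  0.0022] turn [0.0005 0.0003 0.0008] mm [-0.1  0.1  0.9] rows 1.0
```

Request:
servo_tool(targets=[{"x": 0, "y": 0.0015, "z": 0.002, "wx": 0, "wy": 0, "wz": 0}, {"x": 0, "y": 0.003, "z": 0.002, "wx": 0, "wy": 0, "wz": 0}, {"x": 0, "y": 0.0045, "z": 0.002, "wx": 0, "wy": 0, "wz": 0}, {"x": 0, "y": 0.006, "z": 0.002, "wx": 0, "wy": 0, "wz": 0}, {"x": 0, "y": 0.0075, "z": 0.002, "wx": 0, "wy": 0, "wz": 0}, {"x": 0, "y": 0.009, "z": 0.002, "wx": 0, "wy": 0, "wz": 0}, {"x": 0, "y": 0.0105, "z": 0.002, "wx": 0, "wy": 0, "wz": 0}, {"x": 0, "y": 0.012, "z": 0.002, "wx": 0, "wy": 0, "wz": 0}, {"x": 0, "y": 0.0135, "z": 0.002, "wx": 0, "wy": 0, "wz": 0}])

```text
clock: 13.45
position: [0.4924, -0.0838, 0.0783]
tool_rot: [-1.253, 1.563, -3.092]
force: [-11.0, 3.2, 4.6]
grip_width: 0.021
```

```bash
python3 -c "
from h import *
st()"
```

```text
TCP in shoe mm [-75.3 -58.   78.3] bar rear would be -40.3
t 13.45 Fx -11.5 Fz 4.6
```

Request:
servo_tool(targets=[{"x": 0, "y": 0.0035, "z": 0, "wx": 0, "wy": 0, "wz": 0}, {"x": 0, "y": 0.0045, "z": 0, "wx": 0, "wy": 0, "wz": 0}, {"x": 0, "y": 0.0055, "z": 0, "wx": 0, "wy": 0, "wz": 0}, {"x": 0, "y": 0.0065, "z": 0, "wx": 0, "wy": 0, "wz": 0}, {"x": 0, "y": 0.0075, "z": 0, "wx": 0, "wy": 0, "wz": 0}, {"x": 0, "y": 0.008, "z": 0, "wx": 0, "wy": 0, "wz": 0}])

```text
clock: 14.2
position: [0.4939, -0.0844, 0.078]
tool_rot: [-1.252, 1.559, -3.091]
force: [-11.7, 3.2, 5.9]
grip_width: 0.0212
```

```bash
python3 -c "
from h import *
st()"
```

```text
TCP in shoe mm [-73.7 -58.2  78. ] bar rear would be -38.7
t 14.2 Fx -12.1 Fz 5.9
```

```bash
cat >> h.py <<'E'
def bar():
    C=bot.get_calibration("wrist"); im,d=bot.grab_frame("wrist"); save(im,"bar")
    P=cloud("wrist",d,C);z=P[...,2]; q=P[...,:2]-O; a=q@f; b=q@l
    m=(d>0)&(z>.056)&(z<.063)&(a>-.06)&(a<-.010)&(abs(b)<.066)
    lo,hi=np.percentile(b[m],[2,98]); X=[];Y=[]
    for y0 in np.arange(-.064,.064,.004):
        k=m&(abs(b-y0)<.002)
        if k.sum()>15:
            w=a[k]; 
            if .012<np.ptp(w)<.017: X.append(np.ptp(w)*0+(w.max()+w.min())/2-.007); Y.append(y0)
    c=np.polyfit(Y,X,1); print("bar n",len(X),"y %.3f..%.3f"%(lo,hi),"skew %.4f"%c[0],"ear L/R mm",np.round((c[1]+.055*c[0])*1e3,1),np.round((c[1]-.055*c[0])*1e3,1))
E
python3 -c "
from h import *
st(); go(sh(-.090,-.058,.0786),-15.6); go(sh(-.090,.058,.0786),-15.6); go(sh(-.077,.058,.0786),-15.6); bar()"
```

```text
TCP in shoe mm [-73.7 -58.2  78. ] bar rear would be -38.7
t 14.2 Fx -12.1 Fz 5.9
t 14.2 pos [ 0.4939 -0.0844  0.078 ] tooly yaw -15.39 F [-11.7   3.2   5.9] w 0.0212
shift [-0.0011 -0.0407 -0.0006] turn [0.0006 0.0006 0.0017] mm [ -0.4 -16.3  -0.2] rows 1.0
t 14.2 pos [ 0.4939 -0.0844  0.078 ] tooly yaw -15.39 F [-11.7   3.2   5.9] w 0.0212
shift [-0.0021 -0.0396 -0.2906] turn [0.0006 0.0006 0.0017] mm [  -0.9  -15.8 -116.2] rows 2.0
t 14.2 pos [ 0.4939 -0.0844  0.078 ] tooly yaw -15.39 F [-11.7   3.2   5.9] w 0.0212
shift [-0.0025 -0.0071 -0.2904] turn [0.0006 0.0006 0.0017] mm [  -1.    -2.8 -116.2] rows 2.0
bar n 20 y -0.061..0.062 skew -0.0211 ear L/R mm -41.3 -38.9
```

Request:
servo_tool(targets=[{"x": -0.001, "y": -0.035, "z": 0, "wx": 0.0006, "wy": 0.0006, "wz": 0.0017}, {"x": -0.002, "y": -0.04, "z": -0.1, "wx": 0.0006, "wy": 0.0006, "wz": 0.0017}, {"x": -0.002, "y": -0.04, "z": -0.2, "wx": 0.0006, "wy": 0.0006, "wz": 0.0017}, {"x": -0.002, "y": -0.04, "z": -0.29, "wx": 0.0006, "wy": 0.0006, "wz": 0.0017}, {"x": -0.002, "y": -0.03, "z": -0.29, "wx": 0.0006, "wy": 0.0006, "wz": 0.0017}, {"x": -0.002, "y": -0.02, "z": -0.29, "wx": 0.0006, "wy": 0.0006, "wz": 0.0017}, {"x": -0.002, "y": -0.011, "z": -0.29, "wx": 0.0006, "wy": 0.0006, "wz": 0.0017}, {"x": -0.002, "y": -0.008, "z": -0.29, "wx": 0.0006, "wy": 0.0006, "wz": 0.0017}, {"x": -0.002, "y": -0.007, "z": -0.29, "wx": 0.0006, "wy": 0.0006, "wz": 0.0017}])

```text
clock: 15.38
position: [0.5219, 0.0278, 0.0784]
tool_rot: [-1.758, 1.57, 2.681]
force: [0.8, -0.2, -4.3]
grip_width: 0.0207
```

```bash
python3 -c "
from h import *
st(); go(sh(-.072,.058,.0786),-15.6)"
```

```text
TCP in shoe mm [-76.9  57.4  78.4] bar rear would be -41.9
t 15.38 Fx 0.8 Fz -4.3
t 15.38 pos [0.5219 0.0278 0.0784] tooly yaw -15.64 F [ 0.8 -0.2 -4.3] w 0.0207
shift [-0.0006  0.0122 -0.0015] turn [-0.0001 -0.      0.    ] mm [-0.2  4.9 -0.6] rows 1.0
```

Request:
servo_tool(targets=[{"x": 0, "y": 0.002, "z": -0.0015, "wx": 0, "wy": 0, "wz": 0}, {"x": 0, "y": 0.0035, "z": -0.0015, "wx": 0, "wy": 0, "wz": 0}, {"x": 0, "y": 0.005, "z": -0.0015, "wx": 0, "wy": 0, "wz": 0}, {"x": 0, "y": 0.0065, "z": -0.0015, "wx": 0, "wy": 0, "wz": 0}, {"x": 0, "y": 0.008, "z": -0.0015, "wx": 0, "wy": 0, "wz": 0}, {"x": 0, "y": 0.0095, "z": -0.0015, "wx": 0, "wy": 0, "wz": 0}, {"x": 0, "y": 0.011, "z": -0.0015, "wx": 0, "wy": 0, "wz": 0}, {"x": 0, "y": 0.0125, "z": -0.0015, "wx": 0, "wy": 0, "wz": 0}, {"x": 0, "y": 0.014, "z": -0.0015, "wx": 0, "wy": 0, "wz": 0}, {"x": 0, "y": 0.0145, "z": -0.0015, "wx": 0, "wy": 0, "wz": 0}])

```text
clock: 16.62
position: [0.526, 0.0272, 0.0782]
tool_rot: [-1.313, 1.567, 3.127]
force: [-11.4, 3.2, 4.2]
grip_width: 0.0213
```

```bash
python3 -c "
from h import *
st();bar(); go(sh(-.090,-.058,.0786),-15.6)"
```

```text
TCP in shoe mm [-72.8  58.   78.2] bar rear would be -37.8
t 16.62 Fx -11.9 Fz 4.2
bar n 3 y 0.030..0.066 skew 0.0256 ear L/R mm -38.3 -41.1
t 16.68 pos [0.526  0.0272 0.0782] tooly yaw -15.61 F [-11.4   4.    5.7] w 0.021
shift [-0.0007 -0.043   0.29  ] turn [-0.      0.0001  0.0005] mm [ -0.3 -17.2 116. ] rows 2.0
```

Request:
servo_tool(targets=[{"x": 0, "y": 0.004, "z": 0, "wx": 0, "wy": 0, "wz": 0}, {"x": 0, "y": 0.005, "z": 0, "wx": 0, "wy": 0, "wz": 0}, {"x": 0, "y": 0.0055, "z": 0, "wx": 0, "wy": 0, "wz": 0}])

```text
clock: 17.05
position: [0.5265, 0.0272, 0.078]
tool_rot: [-1.3, 1.565, 3.14]
force: [-11.5, 3.3, 6.2]
grip_width: 0.0208
```

```bash
python3 -c "
from h import *
st(); go(sh(-.077,-.058,.0786),-15.6)"
```

```text
TCP in shoe mm [-72.3  58.1  78. ] bar rear would be -37.3
t 17.05 Fx -11.9 Fz 6.2
t 17.05 pos [0.5265 0.0272 0.078 ] tooly yaw -15.59 F [-11.5   3.3   6.2] w 0.0208
shift [-0.001  -0.0118  0.2902] turn [0.     0.0003 0.001 ] mm [ -0.4  -4.7 116.1] rows 2.0
```

Request:
servo_tool(targets=[{"x": 0, "y": -0.035, "z": 0, "wx": 0, "wy": 0.0003, "wz": 0.001}, {"x": -0.001, "y": -0.04, "z": 0.1, "wx": 0, "wy": 0.0003, "wz": 0.001}, {"x": -0.001, "y": -0.04, "z": 0.2, "wx": 0, "wy": 0.0003, "wz": 0.001}, {"x": -0.001, "y": -0.04, "z": 0.29, "wx": 0, "wy": 0.0003, "wz": 0.001}, {"x": -0.001, "y": -0.03, "z": 0.29, "wx": 0, "wy": 0.0003, "wz": 0.001}, {"x": -0.001, "y": -0.02, "z": 0.29, "wx": 0, "wy": 0.0003, "wz": 0.001}, {"x": -0.001, "y": -0.013, "z": 0.29, "wx": 0, "wy": 0.0003, "wz": 0.001}, {"x": -0.001, "y": -0.0105, "z": 0.29, "wx": 0, "wy": 0.0003, "wz": 0.001}, {"x": -0.001, "y": -0.01, "z": 0.29, "wx": 0, "wy": 0.0003, "wz": 0.001}])

```text
clock: 18.18
position: [0.4915, -0.0831, 0.0785]
tool_rot: [2.883, 1.571, 1.041]
force: [-0.7, 0.0, -2.6]
grip_width: 0.0212
```

```bash
python3 -c "
from h import *
st(); go(sh(-.0702,-.058,.0786),-15.6); bar()"
```

```text
TCP in shoe mm [-76.3 -57.5  78.5] bar rear would be -41.3
t 18.18 Fx -0.6 Fz -2.6
t 18.18 pos [ 0.4915 -0.0831  0.0785] tooly yaw -15.55 F [-0.7  0.  -2.6] w 0.0212
shift [-0.0002  0.0153  0.0012] turn [ 0.0001 -0.     -0.    ] mm [-0.1  6.1  0.5] rows 1.0
bar n 22 y -0.061..0.062 skew 0.0272 ear L/R mm -37.2 -40.2
```

Request:
servo_tool(targets=[{"x": 0, "y": 0.002, "z": 0.001, "wx": 0, "wy": 0, "wz": 0}, {"x": 0, "y": 0.004, "z": 0.001, "wx": 0, "wy": 0, "wz": 0}, {"x": 0, "y": 0.0055, "z": 0.001, "wx": 0, "wy": 0, "wz": 0}, {"x": 0, "y": 0.007, "z": 0.001, "wx": 0, "wy": 0, "wz": 0}, {"x": 0, "y": 0.0085, "z": 0.001, "wx": 0, "wy": 0, "wz": 0}, {"x": 0, "y": 0.01, "z": 0.001, "wx": 0, "wy": 0, "wz": 0}, {"x": 0, "y": 0.0115, "z": 0.001, "wx": 0, "wy": 0, "wz": 0}, {"x": 0, "y": 0.013, "z": 0.001, "wx": 0, "wy": 0, "wz": 0}, {"x": 0, "y": 0.0145, "z": 0.001, "wx": 0, "wy": 0, "wz": 0}, {"x": 0, "y": 0.016, "z": 0.001, "wx": 0, "wy": 0, "wz": 0}, {"x": 0, "y": 0.0175, "z": 0.001, "wx": 0, "wy": 0, "wz": 0}])

```text
clock: 19.6
position: [0.4963, -0.0853, 0.0783]
tool_rot: [-1.26, 1.567, -3.102]
force: [-11.2, 1.7, 5.9]
grip_width: 0.0213
```

```bash
python3 -c "
from h import *
st(); go(sh(-.0745,.058,.0786),-15.6); bar()"
```

```text
TCP in shoe mm [-71.1 -58.4  78.3] bar rear would be -36.1
t 19.6 Fx -11.2 Fz 5.9
t 19.6 pos [ 0.4963 -0.0853  0.0783] tooly yaw -15.55 F [-11.2   1.7   5.9] w 0.0213
shift [-0.0011 -0.0083 -0.291 ] turn [0.0002 0.0002 0.0005] mm [  -0.4   -3.3 -116.4] rows 2.0
bar n 20 y -0.061..0.062 skew -0.0193 ear L/R mm -38.4 -36.2
```

Request:
servo_tool(targets=[{"x": 0, "y": 0.004, "z": 0, "wx": 0, "wy": 0, "wz": 0}, {"x": 0, "y": 0.0055, "z": 0, "wx": 0, "wy": 0, "wz": 0}, {"x": 0, "y": 0.006, "z": 0, "wx": 0, "wy": 0, "wz": 0}])

```text
clock: 20.02
position: [0.497, -0.0857, 0.078]
tool_rot: [-1.268, 1.564, -3.11]
force: [-12.2, 2.9, 6.0]
grip_width: 0.0212
```

```bash
python3 -c "
from h import *
st(); bar(); go(sh(-.0745,.058,.0786),-15.6)"
```

```text
TCP in shoe mm [-70.4 -58.6  78. ] bar rear would be -35.4
t 20.02 Fx -12.5 Fz 6.0
bar n 21 y -0.061..0.062 skew -0.0292 ear L/R mm -38.6 -35.4
t 20.07 pos [ 0.497  -0.0857  0.078 ] tooly yaw -15.52 F [-11.5   4.5   6.3] w 0.0211
shift [-0.0021 -0.0101 -0.2914] turn [0.0002 0.0003 0.001 ] mm [  -0.8   -4.  -116.6] rows 2.0
```

Request:
servo_tool(targets=[{"x": -0.001, "y": -0.035, "z": 0, "wx": 0, "wy": 0.0003, "wz": 0.001}, {"x": -0.002, "y": -0.04, "z": -0.1, "wx": 0, "wy": 0.0003, "wz": 0.001}, {"x": -0.002, "y": -0.04, "z": -0.2, "wx": 0, "wy": 0.0003, "wz": 0.001}, {"x": -0.002, "y": -0.04, "z": -0.291, "wx": 0, "wy": 0.0003, "wz": 0.001}, {"x": -0.002, "y": -0.03, "z": -0.291, "wx": 0, "wy": 0.0003, "wz": 0.001}, {"x": -0.002, "y": -0.02, "z": -0.291, "wx": 0, "wy": 0.0003, "wz": 0.001}, {"x": -0.002, "y": -0.014, "z": -0.291, "wx": 0, "wy": 0.0003, "wz": 0.001}, {"x": -0.002, "y": -0.0105, "z": -0.291, "wx": 0, "wy": 0.0003, "wz": 0.001}, {"x": -0.002, "y": -0.01, "z": -0.291, "wx": 0, "wy": 0.0003, "wz": 0.001}])

```text
clock: 21.2
position: [0.5243, 0.027, 0.0785]
tool_rot: [-0.582, 1.571, -2.424]
force: [-0.6, 0.2, -3.2]
grip_width: 0.021
```

Request:
servo_tool(targets=[{"x": 0, "y": 0.002, "z": -0.0015, "wx": 0, "wy": 0, "wz": 0}, {"x": 0, "y": 0.004, "z": -0.0015, "wx": 0, "wy": 0, "wz": 0}, {"x": 0, "y": 0.0055, "z": -0.0015, "wx": 0, "wy": 0, "wz": 0}, {"x": 0, "y": 0.007, "z": -0.0015, "wx": 0, "wy": 0, "wz": 0}, {"x": 0, "y": 0.0085, "z": -0.0015, "wx": 0, "wy": 0, "wz": 0}, {"x": 0, "y": 0.01, "z": -0.0015, "wx": 0, "wy": 0, "wz": 0}, {"x": 0, "y": 0.0115, "z": -0.0015, "wx": 0, "wy": 0, "wz": 0}, {"x": 0, "y": 0.013, "z": -0.0015, "wx": 0, "wy": 0, "wz": 0}, {"x": 0, "y": 0.0145, "z": -0.0015, "wx": 0, "wy": 0, "wz": 0}, {"x": 0, "y": 0.016, "z": -0.0015, "wx": 0, "wy": 0, "wz": 0}, {"x": 0, "y": 0.0175, "z": -0.0015, "wx": 0, "wy": 0, "wz": 0}])

```text
clock: 22.58
position: [0.5296, 0.0263, 0.0783]
tool_rot: [-1.253, 1.568, -3.094]
force: [-12.6, 3.8, 5.2]
grip_width: 0.0206
```

```bash
python3 -c "
from h import *
st(); go(sh(-.077,-.058,.0786),-15.6)"
```

```text
TCP in shoe mm [-69.1  58.1  78.3] bar rear would be -34.1
t 22.57 Fx -13.2 Fz 5.2
t 22.57 pos [0.5296 0.0263 0.0783] tooly yaw -15.53 F [-12.6   3.8   5.2] w 0.0206
shift [-0.0003 -0.0201  0.2902] turn [0.0002 0.0002 0.0005] mm [-1.000e-01 -8.000e+00  1.161e+02] rows 2.0
```

Request:
servo_tool(targets=[{"x": 0, "y": -0.035, "z": 0, "wx": 0, "wy": 0.0002, "wz": 0.0005}, {"x": -0.0005, "y": -0.04, "z": 0.1, "wx": 0, "wy": 0.0002, "wz": 0.0005}, {"x": -0.0005, "y": -0.04, "z": 0.2, "wx": 0, "wy": 0.0002, "wz": 0.0005}, {"x": -0.0005, "y": -0.04, "z": 0.29, "wx": 0, "wy": 0.0002, "wz": 0.0005}, {"x": -0.0005, "y": -0.03, "z": 0.29, "wx": 0, "wy": 0.0002, "wz": 0.0005}, {"x": -0.0005, "y": -0.02, "z": 0.29, "wx": 0, "wy": 0.0002, "wz": 0.0005}, {"x": -0.0005, "y": -0.013, "z": 0.29, "wx": 0, "wy": 0.0002, "wz": 0.0005}, {"x": -0.0005, "y": -0.0095, "z": 0.29, "wx": 0, "wy": 0.0002, "wz": 0.0005}, {"x": -0.0005, "y": -0.009, "z": 0.29, "wx": 0, "wy": 0.0002, "wz": 0.0005}])

```text
clock: 23.7
position: [0.4952, -0.0841, 0.0786]
tool_rot: [2.938, 1.57, 1.096]
force: [0.4, 0.7, -2.2]
grip_width: 0.0211
```

Request:
servo_tool(targets=[{"x": 0, "y": 0.002, "z": 0.001, "wx": 0, "wy": 0, "wz": 0}, {"x": 0, "y": 0.004, "z": 0.001, "wx": 0, "wy": 0, "wz": 0}, {"x": 0, "y": 0.0055, "z": 0.001, "wx": 0, "wy": 0, "wz": 0}, {"x": 0, "y": 0.007, "z": 0.001, "wx": 0, "wy": 0, "wz": 0}, {"x": 0, "y": 0.0085, "z": 0.001, "wx": 0, "wy": 0, "wz": 0}, {"x": 0, "y": 0.01, "z": 0.001, "wx": 0, "wy": 0, "wz": 0}, {"x": 0, "y": 0.0115, "z": 0.001, "wx": 0, "wy": 0, "wz": 0}, {"x": 0, "y": 0.013, "z": 0.001, "wx": 0, "wy": 0, "wz": 0}, {"x": 0, "y": 0.0145, "z": 0.001, "wx": 0, "wy": 0, "wz": 0}, {"x": 0, "y": 0.016, "z": 0.001, "wx": 0, "wy": 0, "wz": 0}, {"x": 0, "y": 0.017, "z": 0.001, "wx": 0, "wy": 0, "wz": 0}])

```text
clock: 25.08
position: [0.4998, -0.0861, 0.0784]
tool_rot: [-1.327, 1.567, 3.115]
force: [-12.2, 2.1, 5.5]
grip_width: 0.0212
```

```bash
python3 -c "
from h import *
st(); go(sh(-.0745,.058,.0786),-15.6); bar()"
```

```text
TCP in shoe mm [-67.5 -58.2  78.4] bar rear would be -32.5
t 25.07 Fx -12.3 Fz 5.5
t 25.07 pos [ 0.4998 -0.0861  0.0784] tooly yaw -15.48 F [-12.2   2.1   5.5] w 0.0212
shift [-0.0008 -0.0168 -0.2904] turn [0.0003 0.0001 0.0005] mm [  -0.3   -6.7 -116.2] rows 2.0
bar n 21 y -0.061..0.062 skew -0.0243 ear L/R mm -35.2 -32.5
```

Request:
servo_tool(targets=[{"x": 0, "y": -0.035, "z": 0, "wx": 0, "wy": 0.0001, "wz": 0.0005}, {"x": -0.0005, "y": -0.04, "z": -0.1, "wx": 0, "wy": 0.0001, "wz": 0.0005}, {"x": -0.0005, "y": -0.04, "z": -0.2, "wx": 0, "wy": 0.0001, "wz": 0.0005}, {"x": -0.0005, "y": -0.04, "z": -0.291, "wx": 0, "wy": 0.0001, "wz": 0.0005}, {"x": -0.0005, "y": -0.03, "z": -0.291, "wx": 0, "wy": 0.0001, "wz": 0.0005}, {"x": -0.0005, "y": -0.02, "z": -0.291, "wx": 0, "wy": 0.0001, "wz": 0.0005}, {"x": -0.0005, "y": -0.013, "z": -0.291, "wx": 0, "wy": 0.0001, "wz": 0.0005}, {"x": -0.0005, "y": -0.0095, "z": -0.291, "wx": 0, "wy": 0.0001, "wz": 0.0005}, {"x": -0.0005, "y": -0.009, "z": -0.291, "wx": 0, "wy": 0.0001, "wz": 0.0005}])

```text
clock: 26.25
position: [0.5274, 0.0266, 0.0785]
tool_rot: [-0.665, 1.57, -2.506]
force: [0.2, -0.4, -2.7]
grip_width: 0.0211
```

Request:
servo_tool(targets=[{"x": 0, "y": 0.002, "z": -0.001, "wx": 0, "wy": 0, "wz": 0}, {"x": 0, "y": 0.004, "z": -0.001, "wx": 0, "wy": 0, "wz": 0}, {"x": 0, "y": 0.0055, "z": -0.001, "wx": 0, "wy": 0, "wz": 0}, {"x": 0, "y": 0.007, "z": -0.001, "wx": 0, "wy": 0, "wz": 0}, {"x": 0, "y": 0.0085, "z": -0.001, "wx": 0, "wy": 0, "wz": 0}, {"x": 0, "y": 0.01, "z": -0.001, "wx": 0, "wy": 0, "wz": 0}, {"x": 0, "y": 0.0115, "z": -0.001, "wx": 0, "wy": 0, "wz": 0}, {"x": 0, "y": 0.013, "z": -0.001, "wx": 0, "wy": 0, "wz": 0}, {"x": 0, "y": 0.0145, "z": -0.001, "wx": 0, "wy": 0, "wz": 0}, {"x": 0, "y": 0.016, "z": -0.001, "wx": 0, "wy": 0, "wz": 0}])

```text
clock: 27.5
position: [0.5321, 0.0259, 0.0783]
tool_rot: [-1.253, 1.568, -3.094]
force: [-11.0, 5.0, 5.0]
grip_width: 0.0213
```

```bash
python3 -c "
from h import *
st(); go(sh(-.07,-.058,.0786),-15.6)"
```

```text
TCP in shoe mm [-66.5  58.4  78.3] bar rear would be -31.5
t 27.5 Fx -12.0 Fz 5.0
t 27.5 pos [0.5321 0.0259 0.0783] tooly yaw -15.48 F [-11.   5.   5.] w 0.0213
shift [-0.0005 -0.0093  0.291 ] turn [0.0003 0.0002 0.0005] mm [ -0.2  -3.7 116.4] rows 2.0
```

Request:
servo_tool(targets=[{"x": 0, "y": -0.035, "z": 0, "wx": 0, "wy": 0.0002, "wz": 0.0005}, {"x": -0.0005, "y": -0.04, "z": 0.1, "wx": 0, "wy": 0.0002, "wz": 0.0005}, {"x": -0.0005, "y": -0.04, "z": 0.2, "wx": 0, "wy": 0.0002, "wz": 0.0005}, {"x": -0.0005, "y": -0.04, "z": 0.29, "wx": 0, "wy": 0.0002, "wz": 0.0005}, {"x": -0.0005, "y": -0.03, "z": 0.29, "wx": 0, "wy": 0.0002, "wz": 0.0005}, {"x": -0.0005, "y": -0.02, "z": 0.29, "wx": 0, "wy": 0.0002, "wz": 0.0005}, {"x": -0.0005, "y": -0.013, "z": 0.29, "wx": 0, "wy": 0.0002, "wz": 0.0005}, {"x": -0.0005, "y": -0.0085, "z": 0.29, "wx": 0, "wy": 0.0002, "wz": 0.0005}, {"x": -0.0005, "y": -0.0075, "z": 0.29, "wx": 0, "wy": 0.0002, "wz": 0.0005}])

```text
clock: 28.62
position: [0.4984, -0.0847, 0.0785]
tool_rot: [2.824, 1.57, 0.984]
force: [-0.1, -0.3, -2.2]
grip_width: 0.0209
```

Request:
servo_tool(targets=[{"x": 0, "y": 0.002, "z": 0.001, "wx": 0, "wy": 0, "wz": 0}, {"x": 0, "y": 0.004, "z": 0.001, "wx": 0, "wy": 0, "wz": 0}, {"x": 0, "y": 0.0055, "z": 0.001, "wx": 0, "wy": 0, "wz": 0}, {"x": 0, "y": 0.007, "z": 0.001, "wx": 0, "wy": 0, "wz": 0}, {"x": 0, "y": 0.0085, "z": 0.001, "wx": 0, "wy": 0, "wz": 0}, {"x": 0, "y": 0.01, "z": 0.001, "wx": 0, "wy": 0, "wz": 0}, {"x": 0, "y": 0.0115, "z": 0.001, "wx": 0, "wy": 0, "wz": 0}, {"x": 0, "y": 0.013, "z": 0.001, "wx": 0, "wy": 0, "wz": 0}, {"x": 0, "y": 0.0145, "z": 0.001, "wx": 0, "wy": 0, "wz": 0}, {"x": 0, "y": 0.0155, "z": 0.001, "wx": 0, "wy": 0, "wz": 0}])

```text
clock: 29.88
position: [0.5025, -0.0864, 0.0783]
tool_rot: [-1.355, 1.568, 3.089]
force: [-11.7, 3.4, 6.1]
grip_width: 0.0211
```

```bash
python3 -c "
from h import *
st(); go(sh(-.07,.058,.0786),-15.6); bar()"
```

```text
TCP in shoe mm [-64.9 -57.8  78.3] bar rear would be -29.9
t 29.88 Fx -12.2 Fz 6.1
t 29.88 pos [ 0.5025 -0.0864  0.0783] tooly yaw -15.42 F [-11.7   3.4   6.1] w 0.0211
shift [-0.001  -0.0119 -0.2896] turn [0.0005 0.0001 0.0005] mm [  -0.4   -4.8 -115.8] rows 2.0
bar n 22 y -0.061..0.062 skew -0.0246 ear L/R mm -32.5 -29.8
```

Request:
servo_tool(targets=[{"x": 0, "y": -0.035, "z": 0, "wx": 0.0004, "wy": 0.0001, "wz": 0.0005}, {"x": -0.0005, "y": -0.04, "z": -0.1, "wx": 0.0004, "wy": 0.0001, "wz": 0.0005}, {"x": -0.0005, "y": -0.04, "z": -0.2, "wx": 0.0004, "wy": 0.0001, "wz": 0.0005}, {"x": -0.0005, "y": -0.04, "z": -0.29, "wx": 0.0004, "wy": 0.0001, "wz": 0.0005}, {"x": -0.0005, "y": -0.03, "z": -0.29, "wx": 0.0004, "wy": 0.0001, "wz": 0.0005}, {"x": -0.0005, "y": -0.02, "z": -0.29, "wx": 0.0004, "wy": 0.0001, "wz": 0.0005}, {"x": -0.0005, "y": -0.013, "z": -0.29, "wx": 0.0004, "wy": 0.0001, "wz": 0.0005}, {"x": -0.0005, "y": -0.0095, "z": -0.29, "wx": 0.0004, "wy": 0.0001, "wz": 0.0005}, {"x": -0.0005, "y": -0.009, "z": -0.29, "wx": 0.0004, "wy": 0.0001, "wz": 0.0005}])

```text
clock: 31.05
position: [0.5299, 0.0259, 0.0784]
tool_rot: [0.019, 1.571, -1.824]
force: [-0.4, -0.0, -2.2]
grip_width: 0.0211
```

Request:
servo_tool(targets=[{"x": 0, "y": 0.002, "z": -0.001, "wx": 0, "wy": 0, "wz": 0}, {"x": 0, "y": 0.004, "z": -0.001, "wx": 0, "wy": 0, "wz": 0}, {"x": 0, "y": 0.0055, "z": -0.001, "wx": 0, "wy": 0, "wz": 0}, {"x": 0, "y": 0.007, "z": -0.001, "wx": 0, "wy": 0, "wz": 0}, {"x": 0, "y": 0.0085, "z": -0.001, "wx": 0, "wy": 0, "wz": 0}, {"x": 0, "y": 0.01, "z": -0.001, "wx": 0, "wy": 0, "wz": 0}, {"x": 0, "y": 0.0115, "z": -0.001, "wx": 0, "wy": 0, "wz": 0}, {"x": 0, "y": 0.013, "z": -0.001, "wx": 0, "wy": 0, "wz": 0}, {"x": 0, "y": 0.0145, "z": -0.001, "wx": 0, "wy": 0, "wz": 0}, {"x": 0, "y": 0.015, "z": -0.001, "wx": 0, "wy": 0, "wz": 0}])

```text
clock: 32.3
position: [0.5342, 0.0253, 0.0782]
tool_rot: [-1.284, 1.568, -3.127]
force: [-11.8, 4.3, 6.6]
grip_width: 0.0213
```

```bash
python3 -c "
from h import *
st(); go(sh(-.067,-.058,.0786),-15.6)"
```

```text
TCP in shoe mm [-64.3  58.3  78.2] bar rear would be -29.3
t 32.3 Fx -12.5 Fz 6.6
t 32.3 pos [0.5342 0.0253 0.0782] tooly yaw -15.57 F [-11.8   4.3   6.6] w 0.0213
shift [-0.0007 -0.0069  0.2909] turn [0.0001 0.0001 0.0004] mm [ -0.3  -2.7 116.3] rows 2.0
```

Request:
servo_tool(targets=[{"x": 0, "y": 0.0035, "z": 0, "wx": 0, "wy": 0, "wz": 0}, {"x": 0, "y": 0.005, "z": 0, "wx": 0, "wy": 0, "wz": 0}, {"x": 0, "y": 0.006, "z": 0, "wx": 0, "wy": 0, "wz": 0}])

```text
clock: 32.67
position: [0.535, 0.0252, 0.078]
tool_rot: [-1.295, 1.565, -3.137]
force: [-11.2, 4.0, 5.4]
grip_width: 0.021
```

```bash
python3 -c "
from h import *
st(); bar(); go(sh(-.067,-.058,.0786),-15.6)"
```

```text
TCP in shoe mm [-63.6  58.5  78. ] bar rear would be -28.6
t 32.67 Fx -11.9 Fz 5.4
bar n 3 y 0.031..0.066 skew -0.3253 ear L/R mm -33.0 2.7
t 32.73 pos [0.535  0.0252 0.078 ] tooly yaw -15.54 F [-11.3   2.9   5. ] w 0.0209
shift [-0.0009 -0.009   0.2911] turn [0.0002 0.0003 0.0009] mm [ -0.4  -3.6 116.4] rows 2.0
```

Request:
servo_tool(targets=[{"x": 0, "y": -0.035, "z": 0, "wx": 0, "wy": 0.0003, "wz": 0.0009}, {"x": -0.001, "y": -0.04, "z": 0.1, "wx": 0, "wy": 0.0003, "wz": 0.0009}, {"x": -0.001, "y": -0.04, "z": 0.2, "wx": 0, "wy": 0.0003, "wz": 0.0009}, {"x": -0.001, "y": -0.04, "z": 0.291, "wx": 0, "wy": 0.0003, "wz": 0.0009}, {"x": -0.001, "y": -0.03, "z": 0.291, "wx": 0, "wy": 0.0003, "wz": 0.0009}, {"x": -0.001, "y": -0.02, "z": 0.291, "wx": 0, "wy": 0.0003, "wz": 0.0009}, {"x": -0.001, "y": -0.013, "z": 0.291, "wx": 0, "wy": 0.0003, "wz": 0.0009}, {"x": -0.001, "y": -0.009, "z": 0.291, "wx": 0, "wy": 0.0003, "wz": 0.0009}, {"x": -0.001, "y": -0.0085, "z": 0.291, "wx": 0, "wy": 0.0003, "wz": 0.0009}])

```text
clock: 33.85
position: [0.5007, -0.0856, 0.0786]
tool_rot: [3.133, 1.57, 1.292]
force: [0.3, 0.4, -2.7]
grip_width: 0.021
```

Request:
servo_tool(targets=[{"x": 0, "y": 0.002, "z": 0.001, "wx": 0, "wy": 0, "wz": 0}, {"x": 0, "y": 0.004, "z": 0.001, "wx": 0, "wy": 0, "wz": 0}, {"x": 0, "y": 0.0055, "z": 0.001, "wx": 0, "wy": 0, "wz": 0}, {"x": 0, "y": 0.007, "z": 0.001, "wx": 0, "wy": 0, "wz": 0}, {"x": 0, "y": 0.0085, "z": 0.001, "wx": 0, "wy": 0, "wz": 0}, {"x": 0, "y": 0.01, "z": 0.001, "wx": 0, "wy": 0, "wz": 0}, {"x": 0, "y": 0.011, "z": 0.001, "wx": 0, "wy": 0, "wz": 0}, {"x": 0, "y": 0.012, "z": 0.001, "wx": 0, "wy": 0, "wz": 0}])

```text
clock: 34.85
position: [0.5036, -0.087, 0.0783]
tool_rot: [-1.408, 1.568, 3.034]
force: [-10.4, 3.3, 4.7]
grip_width: 0.0207
```

```bash
python3 -c "
from h import *
st(); bar(); go(sh(-.067,.058,.0786),-15.6)"
```

```text
TCP in shoe mm [-63.6 -58.1  78.3] bar rear would be -28.6
t 34.85 Fx -10.9 Fz 4.7
bar n 20 y -0.060..0.062 skew -0.0051 ear L/R mm -29.2 -28.7
t 34.9 pos [ 0.5037 -0.087   0.0783] tooly yaw -15.49 F [-10.7   3.8   4.7] w 0.0212
shift [-0.0007 -0.008  -0.2902] turn [0.0003 0.0001 0.0005] mm [  -0.3   -3.2 -116.1] rows 2.0
```

Request:
servo_tool(targets=[{"x": 0, "y": 0.0035, "z": 0, "wx": 0, "wy": 0, "wz": 0}, {"x": 0, "y": 0.0045, "z": 0, "wx": 0, "wy": 0, "wz": 0}, {"x": 0, "y": 0.005, "z": 0, "wx": 0, "wy": 0, "wz": 0}])

```text
clock: 35.28
position: [0.504, -0.0872, 0.0781]
tool_rot: [-1.342, 1.565, 3.101]
force: [-11.4, 4.5, 6.4]
grip_width: 0.0211
```

```bash
python3 -c "
from h import *
st(); bar(); go(sh(-.065,.058,.0786),-15.6)"
```

```text
TCP in shoe mm [-63.2 -58.2  78.1] bar rear would be -28.2
t 35.27 Fx -12.2 Fz 6.4
bar n 22 y -0.061..0.062 skew -0.0084 ear L/R mm -29.3 -28.4
t 35.33 pos [ 0.504  -0.0872  0.0781] tooly yaw -15.47 F [-11.    4.2   4.8] w 0.0212
shift [-0.0016 -0.0038 -0.2904] turn [0.0004 0.0002 0.001 ] mm [  -0.6   -1.5 -116.2] rows 2.0
```

Request:
servo_tool(targets=[{"x": 0, "y": 0.0035, "z": 0, "wx": 0, "wy": 0, "wz": 0}, {"x": 0, "y": 0.0045, "z": 0, "wx": 0, "wy": 0, "wz": 0}, {"x": 0, "y": 0.0047, "z": 0, "wx": 0, "wy": 0, "wz": 0}])

```text
clock: 35.7
position: [0.5042, -0.0874, 0.0779]
tool_rot: [-1.33, 1.562, 3.112]
force: [-11.4, 4.0, 6.4]
grip_width: 0.021
```

```bash
python3 -c "
from h import *
st(); bar(); go(sh(-.065,.058,.0786),-15.6)"
```

```text
TCP in shoe mm [-62.9 -58.2  77.9] bar rear would be -27.9
t 35.7 Fx -12.0 Fz 6.4
bar n 20 y -0.061..0.062 skew -0.0154 ear L/R mm -29.5 -27.8
t 35.75 pos [ 0.5042 -0.0874  0.0779] tooly yaw -15.45 F [-10.8   3.2   5. ] w 0.0213
shift [-0.0024 -0.0044 -0.2907] turn [0.0004 0.0004 0.0014] mm [  -1.    -1.8 -116.3] rows 2.0
```

Request:
servo_tool(targets=[{"x": -0.001, "y": -0.035, "z": 0, "wx": 0.0004, "wy": 0.0004, "wz": 0.0014}, {"x": -0.002, "y": -0.04, "z": -0.1, "wx": 0.0004, "wy": 0.0004, "wz": 0.0014}, {"x": -0.002, "y": -0.04, "z": -0.2, "wx": 0.0004, "wy": 0.0004, "wz": 0.0014}, {"x": -0.002, "y": -0.04, "z": -0.29, "wx": 0.0004, "wy": 0.0004, "wz": 0.0014}, {"x": -0.002, "y": -0.03, "z": -0.29, "wx": 0.0004, "wy": 0.0004, "wz": 0.0014}, {"x": -0.002, "y": -0.02, "z": -0.29, "wx": 0.0004, "wy": 0.0004, "wz": 0.0014}, {"x": -0.002, "y": -0.013, "z": -0.29, "wx": 0.0004, "wy": 0.0004, "wz": 0.0014}, {"x": -0.002, "y": -0.008, "z": -0.29, "wx": 0.0004, "wy": 0.0004, "wz": 0.0014}, {"x": -0.002, "y": -0.007, "z": -0.29, "wx": 0.0004, "wy": 0.0004, "wz": 0.0014}])

```text
clock: 36.88
position: [0.5325, 0.0247, 0.0784]
tool_rot: [-2.554, 1.571, 1.885]
force: [0.5, 0.1, -2.6]
grip_width: 0.0211
```

Request:
servo_tool(targets=[{"x": 0, "y": 0.0015, "z": -0.001, "wx": 0, "wy": 0, "wz": 0}, {"x": 0, "y": 0.003, "z": -0.001, "wx": 0, "wy": 0, "wz": 0}, {"x": 0, "y": 0.0045, "z": -0.001, "wx": 0, "wy": 0, "wz": 0}, {"x": 0, "y": 0.006, "z": -0.001, "wx": 0, "wy": 0, "wz": 0}, {"x": 0, "y": 0.007, "z": -0.001, "wx": 0, "wy": 0, "wz": 0}, {"x": 0, "y": 0.008, "z": -0.001, "wx": 0, "wy": 0, "wz": 0}, {"x": 0, "y": 0.0085, "z": -0.001, "wx": 0, "wy": 0, "wz": 0}])

```text
clock: 37.75
position: [0.5346, 0.0246, 0.0783]
tool_rot: [-1.354, 1.568, 3.086]
force: [-10.5, 2.5, 4.8]
grip_width: 0.0211
```

```bash
python3 -c "
from h import *
st(); go(sh(-.06,.058,.0786),-15.6)"
```

```text
TCP in shoe mm [-63.8  57.8  78.3] bar rear would be -28.8
t 37.75 Fx -10.8 Fz 4.8
t 37.75 pos [0.5346 0.0246 0.0783] tooly yaw -15.59 F [-10.5   2.5   4.8] w 0.0211
shift [-0.0008  0.0095 -0.0006] turn [0.     0.0001 0.0004] mm [-0.3  3.8 -0.2] rows 1.0
```

Press on gently until it stops against the pin.

Request:
servo_tool(targets=[{"x": 0, "y": 0.0035, "z": 0, "wx": 0, "wy": 0, "wz": 0}, {"x": 0, "y": 0.0045, "z": 0, "wx": 0, "wy": 0, "wz": 0}, {"x": 0, "y": 0.005, "z": 0, "wx": 0, "wy": 0, "wz": 0}])

```text
clock: 38.12
position: [0.5351, 0.0245, 0.0781]
tool_rot: [-1.311, 1.566, 3.13]
force: [-10.2, 3.6, 4.6]
grip_width: 0.021
```

```bash
python3 -c "
from h import *
st()"
```

```text
TCP in shoe mm [-63.3  57.8  78.1] bar rear would be -28.3
t 38.12 Fx -10.8 Fz 4.6
```

Request:
servo_tool(targets=[{"x": 0, "y": 0.0035, "z": 0, "wx": 0, "wy": 0, "wz": 0}, {"x": 0, "y": 0.0045, "z": 0, "wx": 0, "wy": 0, "wz": 0}, {"x": 0, "y": 0.005, "z": 0, "wx": 0, "wy": 0, "wz": 0}])

```text
clock: 38.5
position: [0.5356, 0.0245, 0.0779]
tool_rot: [-1.305, 1.563, 3.136]
force: [-11.7, 2.6, 6.0]
grip_width: 0.0212
```

```bash
python3 -c "
from h import *
st(); go(sh(-.095,.058,.0786),-15.6)"
```

```text
TCP in shoe mm [-62.8  57.9  77.9] bar rear would be -27.8
t 38.5 Fx -11.9 Fz 6.0
t 38.5 pos [0.5356 0.0245 0.0779] tooly yaw -15.53 F [-11.7   2.6   6. ] w 0.0212
shift [-0.0011 -0.0805 -0.0003] turn [0.0002 0.0003 0.0012] mm [ -0.4 -32.2  -0.1] rows 1.0
```

Request:
servo_tool(targets=[{"x": 0, "y": -0.04, "z": 0, "wx": 0.0002, "wy": 0.0003, "wz": 0.0012}, {"x": -0.001, "y": -0.08, "z": 0, "wx": 0.0002, "wy": 0.0003, "wz": 0.0012}, {"x": -0.1, "y": -0.08, "z": 0, "wx": 0.0002, "wy": 0.0003, "wz": 0.0012}, {"x": -0.2, "y": -0.08, "z": 0, "wx": 0.0002, "wy": 0.0003, "wz": 0.0012}, {"x": -0.3, "y": -0.08, "z": 0, "wx": 0.0002, "wy": 0.0003, "wz": 0.0012}, {"x": -0.3, "y": -0.08, "z": 0, "wx": 0.0002, "wy": 0.0003, "wz": 0.0012}, {"x": -0.3, "y": -0.08, "z": 0, "wx": 0.0002, "wy": 0.0003, "wz": 0.0012}])

```text
clock: 39.38
position: [0.5054, 0.0328, 0.1976]
tool_rot: [-0.382, 1.57, -2.225]
force: [0.0, -0.4, -3.2]
grip_width: 0.0208
```

Run:
```python
from h import *
st()
C=bot.get_calibration("wrist"); bar(); im,d=bot.grab_frame("wrist"); save(cv2.resize(im[60:330,280:640],None,fx=2,fy=2),"w4")
P=cloud("wrist",d,C);z=P[...,2]; q=P[...,:2]-O; a=q@f*1e3; b=q@l*1e3
for n,m in (("barmask",(z>.057)&(z<.063)&(a>-45)&(abs(b)<70)&(a<-5)),("pinL",(z>.050)&(z<.0575)&(abs(b-34)<9)&(a>-16)&(a<15)),("pinR",(z>.050)&(z<.0575)&(abs(b+34)<9)&(a>-16)&(a<15)),("base",(z>.009)&(z<.015)&(abs(b)<75)&(a>-80)&(a<90))):
    m&=d>0; print(n,m.sum())
    if m.sum()>5:
        r=cv2.minAreaRect(np.stack([a[m],b[m]],-1).astype(np.float32)); print(np.round(r[0],1),np.round(r[1],1),round(r[2],2),"a",np.percentile(a[m],[1,99]).round(1))
go((.4799,.2856,.2),-12)
```

```text
TCP in shoe mm [-94.1  57.8 197.6] bar rear would be -59.1
t 39.38 Fx 0.1 Fz -3.2
bar n 22 y -0.039..0.063 skew 0.0083 ear L/R mm -28.1 -29.0
barmask 1193
[-17.9   9.9] [109.7  20.4] 89.76 a [-27.9 -14.2]
pinL 100
[-7.8 34.3] [10.5 10.9] 46.13 a [-13.   -2.7]
pinR 94
[ -7.6 -34. ] [10.5 12.1] 4.56 a [-12.9  -2.5]
base 2275
[10.3 -0.1] [120.3 130.2] 89.76 a [-53.5  74.3]
t 39.48 pos [0.5051 0.033  0.1971] tooly yaw -15.59 F [-0.9 -0.4 -2.7] w 0.0208
shift [-0.0073 -0.2305 -0.5914] turn [-0.01    0.0001  0.0002] mm [  -2.9  -92.2 -236.6] rows 5.0
```

View pics/w4.png

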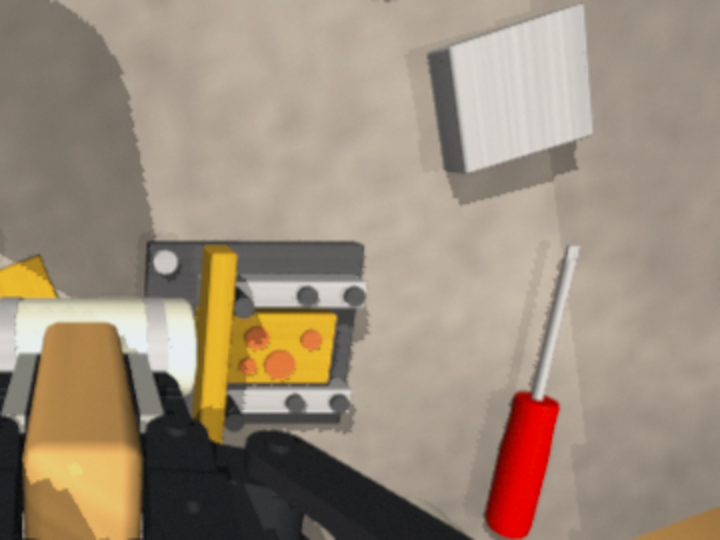

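Request:
servo_tool(targets=[{"x": 0.05, "y": 0, "z": 0.14, "wx": 0, "wy": 0, "wz": 0}, {"x": 0.15, "y": 0, "z": 0.29, "wx": 0, "wy": 0, "wz": 0}, {"x": 0.24, "y": 0, "z": 0.29, "wx": 0, "wy": 0, "wz": 0}, {"x": 0.296, "y": 0, "z": 0.29, "wx": 0, "wy": 0, "wz": 0}, {"x": 0.296, "y": 0.02, "z": 0.29, "wx": 0, "wy": 0, "wz": 0}, {"x": 0.296, "y": 0.05, "z": 0.29, "wx": 0, "wy": 0, "wz": 0}, {"x": 0.296, "y": 0.064, "z": 0.29, "wx": 0, "wy": 0, "wz": 0}, {"x": 0.296, "y": 0.07, "z": 0.29, "wx": 0, "wy": 0, "wz": 0}, {"x": 0.296, "y": 0.072, "z": 0.29, "wx": 0, "wy": 0, "wz": 0}])

```text
clock: 40.6
position: [0.5016, -0.0866, 0.079]
tool_rot: [-1.059, 1.569, -2.902]
force: [-0.2, -0.4, -2.7]
grip_width: 0.021
```

Request:
servo_tool(targets=[{"x": 0, "y": 0.0015, "z": 0, "wx": 0, "wy": 0, "wz": 0}, {"x": 0, "y": 0.003, "z": 0, "wx": 0, "wy": 0, "wz": 0}, {"x": 0, "y": 0.0045, "z": 0, "wx": 0, "wy": 0, "wz": 0}, {"x": 0, "y": 0.0055, "z": 0, "wx": 0, "wy": 0, "wz": 0}, {"x": 0, "y": 0.0065, "z": 0, "wx": 0, "wy": 0, "wz": 0}, {"x": 0, "y": 0.007, "z": 0, "wx": 0, "wy": 0, "wz": 0}])

```text
clock: 41.35
position: [0.5036, -0.0873, 0.0788]
tool_rot: [-1.167, 1.568, -3.01]
force: [-5.4, 1.9, 1.3]
grip_width: 0.0211
```

```bash
python3 -c "
from h import *
st();bar()"
```

```text
TCP in shoe mm [-63.5 -58.3  78.8] bar rear would be -28.5
t 41.35 Fx -5.8 Fz 1.3
bar n 23 y -0.060..0.062 skew 0.0097 ear L/R mm -27.7 -28.8
```

Request:
servo_tool(targets=[{"x": 0, "y": 0.0025, "z": 0, "wx": 0, "wy": 0, "wz": 0}, {"x": 0, "y": 0.0035, "z": 0, "wx": 0, "wy": 0, "wz": 0}, {"x": 0, "y": 0.0045, "z": 0, "wx": 0, "wy": 0, "wz": 0}, {"x": 0, "y": 0.005, "z": 0, "wx": 0, "wy": 0, "wz": 0}])

```text
clock: 41.9
position: [0.5042, -0.0875, 0.0786]
tool_rot: [-1.233, 1.565, -3.075]
force: [-10.4, 2.6, 5.2]
grip_width: 0.0211
```

```bash
python3 -c "
from h import *
st();bar(); go((.4799,.2856,.2),-12); go((.4799,.2856,.0527),-12)"
```

```text
TCP in shoe mm [-62.9 -58.4  78.6] bar rear would be -27.9
t 41.9 Fx -10.7 Fz 5.2
bar n 21 y -0.060..0.062 skew 0.0000 ear L/R mm -28.1 -28.1
t 41.95 pos [ 0.5041 -0.0875  0.0786] tooly yaw -15.58 F [-9.3  2.7  5.1] w 0.0211
shift [-0.3035 -0.3105 -0.8816] turn [-0.0099  0.0003  0.0008] mm [-121.4 -124.2 -352.6] rows 7.0
t 41.95 pos [ 0.5041 -0.0875  0.0786] tooly yaw -15.58 F [-9.3  2.7  5.1] w 0.0211
shift [ 0.0647 -0.3086 -0.8823] turn [-0.0099  0.0003  0.0008] mm [  25.9 -123.4 -352.9] rows 6.0
```

Request:
servo_tool(targets=[{"x": 0, "y": -0.06, "z": 0, "wx": 0, "wy": 0.0003, "wz": 0.0008}, {"x": -0.02, "y": -0.1, "z": 0, "wx": 0, "wy": 0.0003, "wz": 0.0008}, {"x": -0.15, "y": -0.12, "z": -0.05, "wx": 0, "wy": 0.0003, "wz": 0.0008}, {"x": -0.27, "y": -0.18, "z": -0.13, "wx": -0.003, "wy": 0.0003, "wz": 0.0008}, {"x": -0.3, "y": -0.3105, "z": -0.88, "wx": -0.0099, "wy": 0.0003, "wz": 0.0008}, {"x": -0.3, "y": -0.3105, "z": -0.88, "wx": -0.0099, "wy": 0.0003, "wz": 0.0008}, {"x": -0.3, "y": -0.3105, "z": -0.88, "wx": -0.0099, "wy": 0.0003, "wz": 0.0008}, {"x": -0.3, "y": -0.3105, "z": -0.88, "wx": -0.0099, "wy": 0.0003, "wz": 0.0008}, {"x": -0.3, "y": -0.3105, "z": -0.88, "wx": -0.0099, "wy": 0.0003, "wz": 0.0008}, {"x": -0.3, "y": -0.3105, "z": -0.88, "wx": -0.0099, "wy": 0.0003, "wz": 0.0008}, {"x": -0.3, "y": -0.3105, "z": -0.88, "wx": -0.0099, "wy": 0.0003, "wz": 0.0008}, {"x": -0.3, "y": -0.3105, "z": -0.88, "wx": -0.0099, "wy": 0.0003, "wz": 0.0008}])

```text
clock: 43.45
position: [0.48, 0.2837, 0.1988]
tool_rot: [0.882, 1.57, -0.9]
force: [0.0, -0.7, -2.9]
grip_width: 0.0208
```

```bash
python3 -c "
from h import *
go((.475,.282,.056),-12); 
C=bot.get_calibration('wrist'); im,d=bot.grab_frame('wrist'); save(im,'w5')"
```

```text
t 43.45 pos [0.48   0.2837 0.1988] tooly yaw -12.1 F [ 0.  -0.7 -2.9] w 0.0208
shift [ 0.3571 -0.0115  0.0068] turn [-0.0003  0.     -0.    ] mm [142.8  -4.6   2.7] rows 3.0
```

View pics/w5.png

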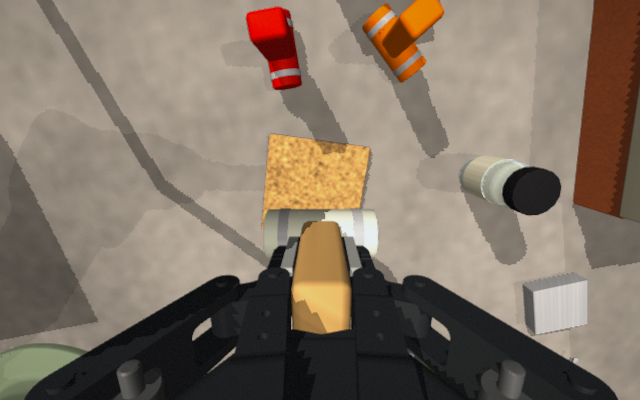

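Request:
servo_tool(targets=[{"x": 0.12, "y": -0.0115, "z": 0.007, "wx": -0.0003, "wy": 0, "wz": 0}, {"x": 0.22, "y": -0.0115, "z": 0.007, "wx": -0.0003, "wy": 0, "wz": 0}, {"x": 0.3, "y": -0.0115, "z": 0.007, "wx": -0.0003, "wy": 0, "wz": 0}, {"x": 0.335, "y": -0.0115, "z": 0.007, "wx": -0.0003, "wy": 0, "wz": 0}, {"x": 0.348, "y": -0.0115, "z": 0.007, "wx": -0.0003, "wy": 0, "wz": 0}, {"x": 0.354, "y": -0.0115, "z": 0.007, "wx": -0.0003, "wy": 0, "wz": 0}, {"x": 0.359, "y": -0.0115, "z": 0.007, "wx": -0.0003, "wy": 0, "wz": 0}, {"x": 0.362, "y": -0.0115, "z": 0.007, "wx": -0.0003, "wy": 0, "wz": 0}, {"x": 0.364, "y": -0.0115, "z": 0.007, "wx": -0.0003, "wy": 0, "wz": 0}, {"x": 0.365, "y": -0.0115, "z": 0.007, "wx": -0.0003, "wy": 0, "wz": 0}])

```text
clock: 44.75
position: [0.4751, 0.282, 0.0529]
tool_rot: [1.51, 1.57, -0.27]
force: [0.8, -0.3, -2.9]
grip_width: 0.0211
```

```bash
python3 -c "
from h import *
go((.475,.282,.0527),-12)"
```

```text
t 44.75 pos [0.4751 0.282  0.0529] tooly yaw -12.0 F [ 0.8 -0.3 -2.9] w 0.0211
shift [ 0.0005 -0.0002  0.0001] turn [-0.      0.     -0.0001] mm [ 0.2 -0.1  0. ] rows 1.0
```

Request:
servo_tool(targets=[{"x": 0.001, "y": 0, "z": 0, "wx": 0, "wy": 0, "wz": 0}, {"x": 0.002, "y": 0, "z": 0, "wx": 0, "wy": 0, "wz": 0}, {"x": 0.003, "y": 0, "z": 0, "wx": 0, "wy": 0, "wz": 0}, {"x": 0.003, "y": 0, "z": 0, "wx": 0, "wy": 0, "wz": 0}])

```text
clock: 45.25
position: [0.475, 0.2822, 0.0527]
tool_rot: [1.506, 1.57, -0.274]
force: [-6.4, -3.4, 20.1]
grip_width: 0.0209
```

Request:
servo_tool(targets=[{"x": 0, "y": 0, "z": 0, "wx": 0, "wy": 0, "wz": 0}, {"x": 0, "y": 0, "z": 0, "wx": 0, "wy": 0, "wz": 0}])

```text
clock: 45.5
position: [0.4751, 0.2823, 0.0527]
tool_rot: [1.702, 1.57, -0.078]
force: [-1.6, -0.1, 4.1]
grip_width: 0.0211
```

Request:
servo_tool(targets=[{"x": 0, "y": 0, "z": 0, "wx": 0, "wy": 0, "wz": 0}, {"x": 0, "y": 0, "z": 0, "wx": 0, "wy": 0, "wz": 0}, {"x": 0, "y": 0, "z": 0, "wx": 0, "wy": 0, "wz": 0}, {"x": 0, "y": 0, "z": 0, "wx": 0, "wy": 0, "wz": 0}, {"x": 0, "y": 0, "z": 0, "wx": 0, "wy": 0, "wz": 0}, {"x": 0, "y": 0, "z": 0, "wx": 0, "wy": 0, "wz": 0}, {"x": 0, "y": 0, "z": 0, "wx": 0, "wy": 0, "wz": 0}, {"x": 0, "y": 0, "z": 0, "wx": 0, "wy": 0, "wz": 0}], grip=1, squeeze=20)

```text
clock: 46.5
position: [0.4751, 0.2823, 0.0528]
tool_rot: [1.685, 1.57, -0.095]
force: [0.4, 0.1, 0.5]
grip_width: 0.0855
```

Request:
servo_tool(targets=[{"x": -0.1, "y": 0, "z": 0, "wx": 0, "wy": 0, "wz": 0}, {"x": -0.2, "y": 0, "z": 0, "wx": 0, "wy": 0, "wz": 0}, {"x": -0.3, "y": 0, "z": 0, "wx": 0, "wy": 0, "wz": 0}, {"x": -0.45, "y": 0, "z": 0, "wx": 0, "wy": 0, "wz": 0}, {"x": -0.55, "y": 0, "z": 0, "wx": 0, "wy": 0, "wz": 0}, {"x": -0.55, "y": 0, "z": 0, "wx": 0, "wy": 0, "wz": 0}, {"x": -0.55, "y": 0, "z": 0, "wx": 0, "wy": 0, "wz": 0}])

```text
clock: 47.38
position: [0.4746, 0.2819, 0.2721]
tool_rot: [0.984, 1.57, -0.797]
force: [-0.3, -0.3, 0.2]
grip_width: 0.0855
```

Run:
```python
from h import *
s=bot.observe();print(s["clock"],s["grip_width"],np.round(s["force"],1))
C=bot.get_calibration("wrist"); im,d=bot.grab_frame("wrist"); it,dt=bot.grab_frame("top")
save(np.vstack([im,it])[::1],"w6"); cv2.imwrite("pics/w6.png",cv2.resize(cv2.imread("pics/w6.png"),(480,600)))
P=cloud("wrist",d,C);x,y,z=np.moveaxis(P,-1,0)
M=(d>0)&(np.hypot(x-.475,y-.282)<.06)
for n,m in(("head",M&(z>.03)&(z<.043)),("handle",M&(z>.105)&(z<.117))):
    r=cv2.minAreaRect(P[m][:,:2].astype(np.float32)*1000);print(n,m.sum(),np.round(r[0],1),np.round(r[1],1),round(r[2],1),np.median(z[m]).round(4))
```

```text
47.375 0.08549185370999235 [-0.3 -0.3  0.2]
head 685 [475.3 282.4] [29.6 70. ] 78.0 0.0373
handle 496 [475.4 282.1] [28.7 21.6] 77.5 0.1089
```

View pics/w6.png

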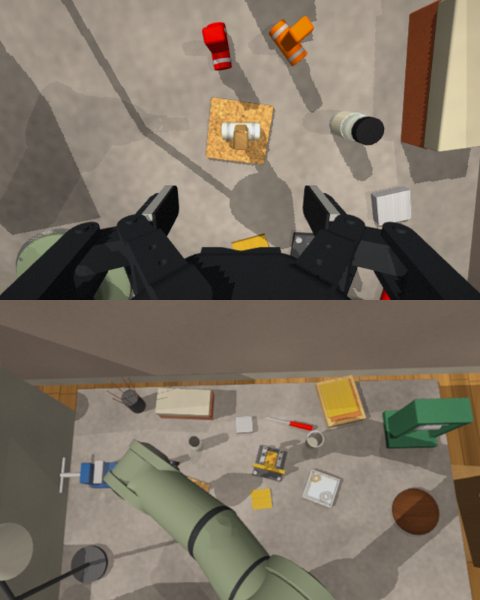

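The mallet stands upright on its pad (pixel (240,133) in the picture), with the gripper open and clear above it. In the lower view the plate is forward in the shoe and everything else is where it was.

```bash
python3 -c "
from h import *
print(bot.job_done())"
```

```text
the job is handed in; nothing more can be done
None
```

I walked the die plate forward with gentle mallet pushes on the left and right ends in turn, until the crossbar reached both stop pins. I then stood the mallet back on its cork pad and let go. The job was handed in at about 47.5 s; no verdict is reported.

**Plate:** my last measurement put both ears at -28.1 mm in the shoe frame with no skew, which is fully forward (the limit is -31 mm). I did not feel a hard stop at the pins; the forward position rests on the camera measurement alone.

**Force:** about 13 N was the highest forward force I read. I could only read it at the end of each move, so a brief higher peak would not have shown.

**Mallet:** it stands upright, about 8 mm from the pad's centre. The gripper is open and clear above it, reading near-zero force.

**Other things on the bench:** they looked unmoved in the last top view, judged by eye and not measured. The arm hides part of that view.

**Checks that disagreed:** two bar measurements taken while the mallet hid most of the bar were unreliable. I ignored them and measured again from a clear view.

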